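Set up the lattice-node drill and switch it on by key

ROBOT

A 7-joint arm with a two-finger parallel gripper is mounted at the origin on the work surface. World frame = base frame: x ahead of the robot, y to its left, z up, the work surface at z = 0. Lengths are in m, angles in rad, forces in N, time in s.
With the tool pointing down it reaches from about 0.425 to 1.025 m from the base axis. Payload 9.4 kg.
Tool frame: the origin (TCP) lies at the very end of the fingers, on their centre line; the grasp point (between the pads) lies 19 mm behind it (manip.grip_depth is the distance from the TCP to the grasp point, in m); z points along the fingers, y is the line along which they close (so a half turn about z gives the same grasp; the last joint's range is limited). The gripper opens to 93 mm and grips with 3 to 60 N. Pads are 15 mm wide; open, the fingers measure 128 mm over their backs; the gripper's body (75 mm by 188 mm) begins 65 mm behind the grasp point.
Start: joints at [-1.369, 0.599, -0.003, 1.599, 0.002, 0.943, -0.08], TCP at [0.2, 0.697, 0.219] pointing down, gripper open.
Joint ranges: [-2.57, 2.57], [-0.35, 1.97], [-1.29, 1.29], [0.11, 2.56], [-1.05, 4.19], [0.11, 1.86], [-2.63, 2.63]. Speed limits (rad/s): [2.22, 2.22, 3.01, 3.01, 3.14, 3.14, 3.14].

INTERFACE

Orientations are given as a rotation vector (axis times angle).
In Python, from workcell import manip gives the robot as it stands.
- The arm moves only by the tool send_rows, never from a script. Its argument "commands" is a list of rows, each an object with "hand": the closure, from -1 (fully open) to 1 (shut); "offset": the shift along the tool's x, y, z in units of 0.05 m (1.0 is 0.05 m), a list of three; "twist": the turn about the tool's z in units of 4 degrees (1.0 is 4 degrees). A call has 1 to 5 rows; each row shifts and turns the commanded pose from where the row before left it, along the tool's axes as they then stand; what a row does not reach is not made up. A row lasts 1/8 s, in which the tool goes at most 62.5 mm and 10.7 degrees, less where a joint would pass 70% of its speed; a pose out of reach is approached as far as the arm can. A call with a number of a shift or a turn outside -1 to 1 is refused whole. A call with a gripper value outside its range is refused whole. The fingers move at their own pace and stop on an object; the grip force is fixed at half the most. Time passes only in rows, so rows that do not move let the fingers close. It gives the time, the measured TCP pose, the force, the opening and the grip force at its end, in the units of the state.
- manip.read_state(): the state, without advancing time (a new reading comes with each control period).
- manip.get_image(name): name is "side" or "top" or "wrist"; returns a dict with "frame" (480x640x3 uint8, blue, green, red), "mtx" (3x3 intrinsics, pixels), "rvec" (rotation vector, rad) and "tvec" (3), from world to camera coordinates, as OpenCV has them. Camera axes: x right, y down, z forward; pixel columns grow to the right and rows downward; lengths in m; the calibration is good to about 2 mm. A picture is of the moment at which its call begins. There is no depth.
- manip.hand_in(): hands the job in; it is judged then, once.
The state is a dict: "t": time; "joint_pos": joint angles; "qd": joint speeds; "joint_efforts": joint torques, N m; "tool_pos": TCP position; "eef_rot": TCP orientation; "wrist_force": force on the tool from outside, world axes, zero at the start; "wrist_torque": the same for the moment, N m; "opening": finger opening in m; "gripper_force": force on a finger pad.
Only numpy, scipy, OpenCV 4.12 (cv2) and the standard library are available. Lean on these libraries where they do the work, as an engineer would, in place of code of your own. Each camera call takes 0.05 s, during which the arm holds its last target. There are 200 camera calls.

TASK

Get the node drill ready: load every beech node upright and fully down into the nests of the sliding jig, the red-dotted one in the leading nest, and push the jig in until the red dot is right under the tip of the drill bit. Raise both clear guard wings fully upright, and only when all that is done take the key from its oak stand, push it fully into the key switch on the power unit and turn it clockwise to the stop, leaving it there. Do not knock the drill bit, and leave the two lattice models, the gauge block and the spanner where they are.

Things in the scene. Friction and masses are not known exactly. Their poses are not given: they have to be found in the camera images.
- stand: Grey slide-bed drill stand, fixed. Origin on the cart top straight below the drill axis; +x points away from the robot to the round column (26 mm thick, 300 mm high, 105 mm behind the drill axis), +y left. Base 25 mm high: a block from x = -80 to +130 mm, y = -100 to +100 mm, and a 64 mm wide bed running forward to x = -225 mm. A fixed clear guard plate, 105 mm high, stands at x = 78 mm.
- bit: Steel drill bit (4 mm thick) and chuck (18 mm thick), fixed, 50 mm long; origin at its lower tip. Must not be knocked. Above it a black upright hand-piece, 28 mm in diameter, on the drill axis from 115 to 265 mm above the cart top, held by a grey arm (34 mm wide, 173 to 207 mm above the cart top) from the column.
- bit_tip (a point): Lower tip of the drill bit, on the drill axis, 67 mm above the cart top: 8 mm above the top of a seated node. Axes as the stand.
- jig (a joint): Slide of the aluminium gang jig along the stand's x, in m: 0 pulled right out towards the robot (loading), grows as it is pushed in to the drill, range 0 to 0.125. The leading nest is under the bit at 0.085, where there is no stop. Stays where it is left; about 2.5 N moves it. Starts at 0.002 to 0.012.
- nest1 (a point): Leading nest of the jig (nearest the drill, between two small red lines): centre of its floor. Axes as the stand; moves with the jig. Jig: 25 mm ahead of this point to 170 mm behind it, 46 mm wide, 18 mm thick, top face 8 mm above this point. Four equal round nests, 28 mm in diameter and 8 mm deep, lie in a row: the others at x = -34, -68 and -102 mm in the axes of this point.
- jig_knob (a point): Middle of the jig's upright black pull knob (cylinder 18 mm in diameter, 30 mm high, standing on the jig's near end, 147 mm behind the leading nest; middle 15 mm above the jig's top face).
- wing_left (a joint): Hinge of the clear left (+y) guard wing, rad: 0 folded out flat, pi/2 upright (its stop). Panel 120 mm along the stand's x, 80 mm high, 4 mm thick, yellow outer edge. The hinge axis runs along the stand's x, 104 mm left of the drill axis and 22 mm above the cart top. Stiff: it stays at any angle; 2 N at the bail moves it. Starts at 0 to 0.12.
- wing_right (a joint): Hinge of the clear right (-y) guard wing, the mirror image of the left one (axis 104 mm right of the drill axis, 22 mm above the cart top): 0 folded out flat, pi/2 upright.
- bail_left (a point): Middle of the left wing's bail handle: dark round bar 8 mm thick, 74 mm long, parallel to the hinge and 125 mm from its axis, on two legs 45 mm beyond the panel's outer edge in the panel's plane, so that a finger can go down between bar and panel. 22 mm above the cart top when flat, 147 mm upright; level with the drill axis along the stand's x. The bar turns in a light grip.
- bail_right (a point): Middle of the right wing's bail handle, likewise.
- node_dot: Beech lattice node: upright cylinder 26 mm in diameter, 22 mm high, with chamfered rims, 20 g, and a red dot 10 mm wide in the middle of its top. Origin at the centre of its underside, z up. All nodes start on a flat green mat, 150 mm square, left or right of the stand.
- node_a: Plain beech lattice node, same size as the dotted one, no dot. Origin at the centre of its underside. Between one and three plain nodes are present.
- node_b: Plain beech lattice node, as node_a; may be absent.
- node_c: Plain beech lattice node, as node_a; may be absent.
- power_unit: Blue power unit, fixed, on the other side of the stand from the mat, 130 (x) by 110 (y) by 65 mm high; origin at the centre of its underside. On top, 20 mm to its -x side, the steel key switch cylinder (36 mm in diameter) stands up 14 mm; a black speed dial (32 mm wide, 12 mm high) lies 58 mm to +x and 22 mm to +y of it.
- keyswitch (a joint): Turn of the key switch cylinder, rad, clockwise seen from above: 0 off (start), 1.45 on (stop). About 0.05 N m turns it; it stays where it is left. The key has up to 0.15 rad of play in the keyway.
- keyway (a point): Centre of the keyway's mouth on top of the cylinder, 79 mm above the cart top. x: along the slot, z up; turns with the cylinder. The slot is 15.6 mm (x) by 6.6 mm (y), 23 mm deep.
- key_stand: Oak block 56 (x) by 46 (y) by 30 mm high, fixed, with a slot along its x in which the key stands upright. Origin at the centre of its underside.
- key: Switch key, 40 g, standing upright blade down in the oak stand: brass blade 14 mm (x) by 5 mm (y) and 20 mm long, its last 5 mm narrowed to 11 by 3 mm; above it a black head 30 mm wide (x), 10 mm thick (y), 28 mm high. Both ways round are alike. Origin at the lower end of the blade, z up along the key.
- key_shoulder (a point): Underside of the key's head, on its axis, 20 mm above the blade's lower end. Rests on the mouth of the slot when the key is fully in.
- fcc_model: Clear face-centred lattice model, 74 mm cube, beside the work; leave alone.
- diamond_model: Black diamond-lattice model, 78 mm cube, beside the work; leave alone.
- gauge_block: Grey ceramic gauge block, 50 x 30 x 10 mm, beside the jig; leave alone.
- spanner: Small steel spanner, 140 mm long, 6 mm thick, lying in front of the robot; leave alone.
Things that resemble listed ones, but are neither listed nor needed, are in the scene too. What is shaped like the node_dot but purple or turquoise is not meant.

How it is judged:
By the outcome, as a careful person would: the job done as asked, in the order asked, and still so for the second after the job is handed in, with the robot touching nothing.
Of node_a, node_b, node_c only 1 to 3 are there at a start; the rules pass over those that are not, and their reading is None.
At some moment in a run one of node_dot, node_a, node_b, node_c may be knocked a few centimetres aside while the robot is not near it.
It also fails if it takes over 210 s, if anything falls off the work surface, if the arm or the gripper's body presses on something with over 40 N, if the wrist force passes 120 N, or if a joint passes its speed limit or range.

## Working session

There is one attempt and no reset: what is moved stays moved. The work goes in short steps, Python scripts to look and compute and a tool call to move; the robot and the scene stay as the last step left them, time stands still between calls to the robot, and variables do not carry over. Pictures are saved under pics/ and viewed, at most 14 in all, crops included, and the job is handed in when it is done.

Besides the shell and the picture viewer there is one more tool, called after "Call:" as name(argument=value, ...), one argument or row to a line, values as JSON. send_rows: Moves the arm, as the interface text tells. Its arguments: {"type":"object","properties":{"commands":{"type":"array"}},"required":["commands"]}

```bash
ls; mkdir -p pics
cat > h.py <<'E'
import numpy as np, cv2
from workcell import manip
def cam(n):
    d=manip.get_image(n); return d
def ray(d,u,v):
    R=cv2.Rodrigues(np.array(d["rvec"],float))[0]; t=np.array(d["tvec"],float).ravel()
    K=np.array(d["mtx"],float); r=R.T@np.linalg.inv(K)@np.array([u,v,1.]); return -R.T@t, r/np.linalg.norm(r)
def onz(d,u,v,z):
    c,r=ray(d,u,v); return c+r*(z-c[2])/r[2]
def proj(d,p):
    return cv2.projectPoints(np.array(p,float).reshape(-1,3),np.array(d["rvec"],float),np.array(d["tvec"],float),np.array(d["mtx"],float),None)[0].reshape(-1,2)
def tri(d1,p1,d2,p2):
    (a,r),(b,s)=ray(d1,*p1),ray(d2,*p2)
    k=np.linalg.lstsq(np.c_[r,-s],b-a,rcond=None)[0]; P,Q=a+k[0]*r,b+k[1]*s
    return (P+Q)/2,np.linalg.norm(P-Q)
E
python3 - <<'E'
from h import *
import pickle
s=manip.read_state(); print({k:np.round(v,3) for k,v in s.items()})
for n in("side","top","wrist"):
    d=cam(n); cv2.imwrite(f"pics/{n}0.png",d["frame"]); pickle.dump(d,open(f"{n}0.pkl","wb"))
    c,r=ray(d,320,240); print(n,c.round(3),r.round(3),np.round(d["mtx"],1).tolist())
E
```

```text
pics
{'t': np.float64(0.0), 'joint_pos': array([-1.369,  0.6  , -0.003,  1.6  ,  0.002,  0.943, -0.08 ]), 'qd': array([ 0.001, -0.   ,  0.   , -0.001,  0.001, -0.001,  0.   ]), 'joint_efforts': array([ 1.0000e-03, -7.6509e+01,  1.4980e+00, -2.5235e+01, -5.2000e-02,
        1.7000e-02,  0.0000e+00]), 'tool_pos': array([0.199, 0.697, 0.218]), 'eef_rot': array([-4.360e-01, -3.111e+00,  2.000e-03]), 'wrist_force': array([-0.184,  0.387,  0.01 ]), 'wrist_torque': array([ 0.033, -0.017,  0.013]), 'gripper_force': np.float64(0.0), 'opening': np.float64(0.093)}
side [ 0.112 -0.563  0.902] [ 0.372  0.51  -0.776] [[511.9, 0.0, 322.1], [0.0, 511.9, 239.0], [0.0, 0.0, 1.0]]
top [ 0.367 -0.028  1.178] [ 0.12   0.003 -0.993] [[497.6, 0.0, 327.5], [0.0, 497.6, 232.0], [0.0, 0.0, 1.0]]
wrist [0.127 0.716 0.383] [ 0.261 -0.066 -0.963] [[413.8, 0.0, 316.5], [0.0, 413.8, 241.1], [0.0, 0.0, 1.0]]
```

View pics/top0.png

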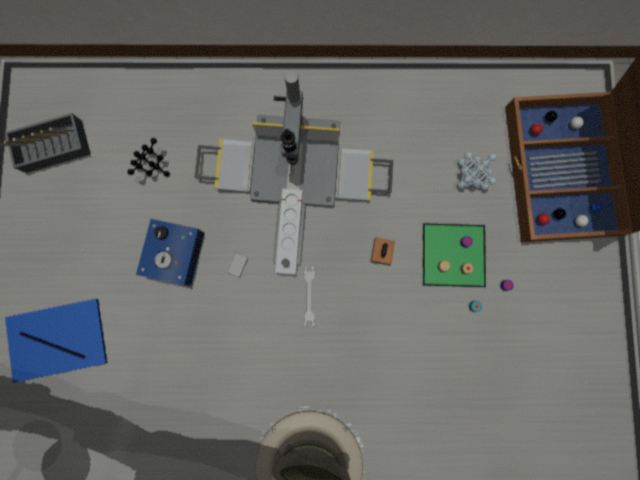

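View pics/side0.png

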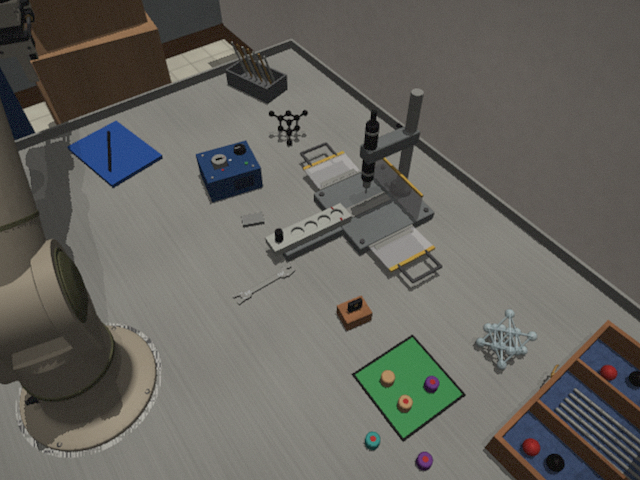

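The top view shows the following:
- **Mat (right):** a plain beech node at (445,266) and a red-dotted beech node at (467,268).
- **Lookalikes, not meant:** purple at (467,241) and (507,285), turquoise at (476,306). The red and other balls in the tray at right are not nodes.
- **Stand and jig:** the stand is at about (295,160), the jig nests at (292,200) to (287,258), and the knob at (286,263).
- **Key and switch:** the key is in the oak block at (383,250) and the keyswitch at (163,260). The pen on the blue pad is a distractor.

Next I'll check the choice in a close crop.

Run:
```python
from h import *
import pickle
T=pickle.load(open("top0.pkl","rb")); S=pickle.load(open("side0.pkl","rb"))
t=T["frame"]; s=S["frame"]
def z(im,x,y,w,h,W=400,H=300): return cv2.convertScaleAbs(cv2.resize(im[y:y+h,x:x+w],(W,H),interpolation=cv2.INTER_CUBIC),alpha=1.5)
m=np.vstack([np.hstack([z(t,235,180,80,60+30,400,300)[:300],z(t,360,215,140,105)]),np.hstack([z(s,330,330,140,105),z(s,260,195,120,90)])])
cv2.imwrite("pics/crop1.png",m)
for n,d in(("top",T),("side",S)):
    f=d["frame"]; hsv=cv2.cvtColor(f,cv2.COLOR_BGR2HSV)
    for nm,lo,hi in(("beech",(8,60,120),(24,190,255)),("yellow",(22,150,120),(32,255,255))):
        k=cv2.inRange(hsv,lo,hi); c,_=cv2.findContours(k,0,2)
        for q in c:
            if cv2.contourArea(q)>25: 
                (x,y),wh,a=cv2.minAreaRect(q); print(n,nm,round(x,1),round(y,1),np.round(wh,1),cv2.contourArea(q))
```

```text
top beech 467.5 268.0 [8. 9.] 60.0
top beech 444.2 265.4 [8.9 8.9] 63.0
top beech 383.4 249.9 [19.4 23.7] 414.5
top beech 539.8 210.7 [54.3 23.9] 112.5
top beech 322.0 127.8 [34.1  2.8] 51.0
top beech 526.9 149.5 [66.5 11.8] 49.0
top beech 527.1 100.1 [ 8.1 24.3] 41.0
side beech 567.0 426.0 [77.9  2.5] 95.0
side beech 405.5 401.0 [12. 13.] 122.0
side beech 387.8 376.1 [13.  11.1] 109.5
side beech 600.3 377.1 [59.  2.] 52.0
side beech 571.8 395.8 [ 65.8 168.3] 975.0
side beech 354.1 308.3 [20.4 28.9] 503.0
side beech 406.8 260.1 [ 3.9 39.8] 105.5
side beech 411.0 184.5 [30.4  2.1] 44.0
side beech 323.3 159.6 [ 3.5 44. ] 98.0
side beech 95.6 35.4 [ 17.5 121. ] 575.5
```

View pics/crop1.png

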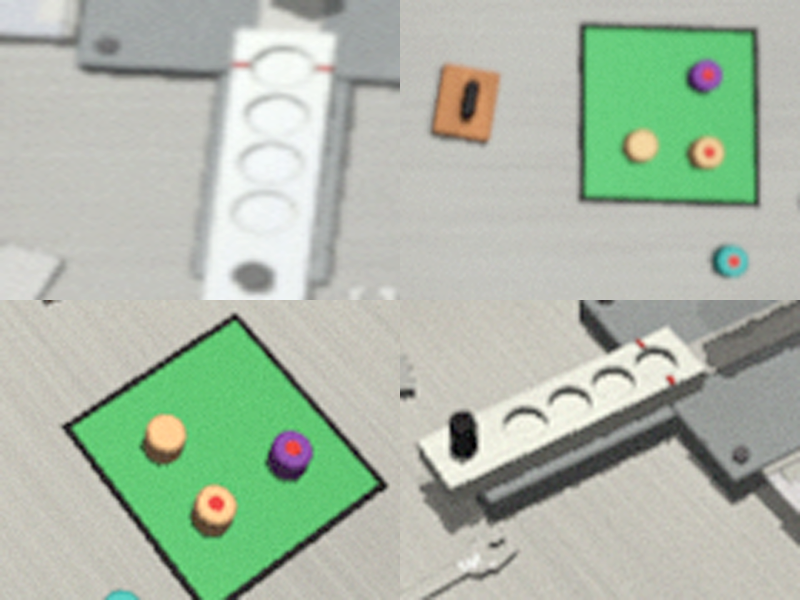

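The crop confirms it: the dotted beech node is at top (468,268), there is exactly one plain beech node at (444,266), and the purple and turquoise ones are decoys. Now I'll measure coarse positions from the two views.

Run:
```python
from h import *
import pickle
T=pickle.load(open("top0.pkl","rb")); S=pickle.load(open("side0.pkl","rb"))
for n,a,b in(("dot",(468.2,268.2),(405.6,401.1)),("plain",(444.4,266),(387.4,375.9)),("nest1rim",(291.4,199.8),(336.8,213.3)),("nest4rim",(287.8,243.9),(297.2,231)),("redL",(283,199.8),(332.4,208)),("redR",(300,200.7),(341.2,219)),
 ("knobtop",(286,262),(279,230)),("keyhead",(384.2,249),(354.5,300)),("switch",(163,260),(219.5,160)),("dial",(161,233),(239,149)),("bailR",(389.5,176.5),(428,271)),("bailL",(199.5,163),(313,149)),("handtop",(288,133),(373,114)),("postTop",(292,81),(416,93))):
    P,e=tri(T,a,S,b); print(n,P.round(4),"err",round(e,4))
print(onz(T,383.4,249.9,0.03),onz(S,354.1,308.3,0.02))
for y in(60,): print(proj(T,[[.5,0,0],[.6,0,0]]))
```

```text
dot [ 0.4394 -0.3699  0.0235] err 0.0011
plain [ 0.4448 -0.3149  0.0221] err 0.001
nest1rim [0.5978 0.0407 0.0455] err 0.0012
nest4rim [0.4949 0.0482 0.0481] err 0.0014
redL [0.5986 0.0597 0.0457] err 0.003
redR [0.5954 0.0209 0.046 ] err 0.0008
knobtop [0.451  0.0497 0.0804] err 0.0013
keyhead [ 0.4808 -0.1702  0.0607] err 0.0005
switch [0.4577 0.322  0.0737] err 0.003
dial [0.5171 0.3298 0.0726] err 0.0005
bailR [ 0.6577 -0.1911  0.0346] err 0.0062
bailL [0.6877 0.2581 0.0366] err 0.0
handtop [0.6732 0.0334 0.2893] err 0.001
postTop [0.7716 0.0245 0.3011] err 0.0042
[ 0.48164295 -0.17204217  0.03      ] [ 0.48606071 -0.16615296  0.02      ]
[[309.55276408 243.70806925]
 [309.57748678 202.43923548]]
```

Two beech nodes are present: the dotted one and one plain. Heights are consistent with the text (node tops 22–23 mm, jig top 45 mm). I'll travel over the power unit and take wrist images there.

Call:
send_rows(
  commands=[
    {"hand": -1, "offset": [-0.67, -0.74, 0], "twist": 0},
    {"hand": -1, "offset": [-0.67, -0.74, 0], "twist": 0},
    {"hand": -1, "offset": [-0.67, -0.74, 0], "twist": 0},
    {"hand": -1, "offset": [-0.67, -0.74, 0], "twist": 0},
    {"hand": -1, "offset": [-0.67, -0.74, 0], "twist": 0},
  ],
)

```text
t: 0.78
tool_pos: [0.3102, 0.4715, 0.2185]
eef_rot: [0.436, 3.111, -0.0]
wrist_force: [0.5, -0.7, -0.1]
opening: 0.0932
gripper_force: 0.0
```

Call:
send_rows(
  commands=[
    {"hand": -1, "offset": [-0.67, -0.74, 0], "twist": 0},
    {"hand": -1, "offset": [-0.67, -0.74, 0], "twist": 0},
    {"hand": -1, "offset": [-0.67, -0.74, 0], "twist": 0},
    {"hand": -1, "offset": [-0.67, -0.74, 0], "twist": 0},
    {"hand": -1, "offset": [-0.67, -0.74, 0], "twist": 0},
  ],
)

```text
t: 1.4
tool_pos: [0.4203, 0.2476, 0.2187]
eef_rot: [0.436, 3.111, 0.0]
wrist_force: [1.1, 0.2, -0.2]
opening: 0.0928
gripper_force: 0.0
```

```bash
cat >> h.py <<'E'
import pickle,sys
from scipy.spatial.transform import Rotation as Ro
def snap(n,f):
    d=cam(n); pickle.dump(d,open(f+".pkl","wb")); cv2.imwrite(f"pics/{f}.png",d["frame"]); return d
def load(f): return pickle.load(open(f+".pkl","rb"))
def move(p,yaw=None):
    "offsets in tool units from the present pose to world p; twist units to bring tool y to yaw deg (mod 180)"
    s=manip.read_state(); R=Ro.from_rotvec(s["eef_rot"]).as_matrix()
    o=R.T@(np.array(p)-s["tool_pos"])/.05; y=np.degrees(np.arctan2(R[1,1],R[0,1]))
    print("tool",np.round(s["tool_pos"],4),"yaw_y",round(y,2),"offset units",o.round(2),"F",np.round(s["wrist_force"],1),"q7",round(s["joint_pos"][6],2),"open",round(s["opening"],4))
    if yaw is not None: 
        a=(y-yaw+90)%180-90; print("twist units",round(a/4,2))
E
python3 - <<'E'
from h import *
snap("wrist","w1"); move([.44,-.27,.22],120)
E
```

```text
tool [0.4227 0.2411 0.2187] yaw_y 73.66 offset units [-3.21 -9.71  0.01] F [ 1.4 -6.7 -0. ] q7 0.66 open 0.0927
twist units -11.59
```

View pics/w1.png

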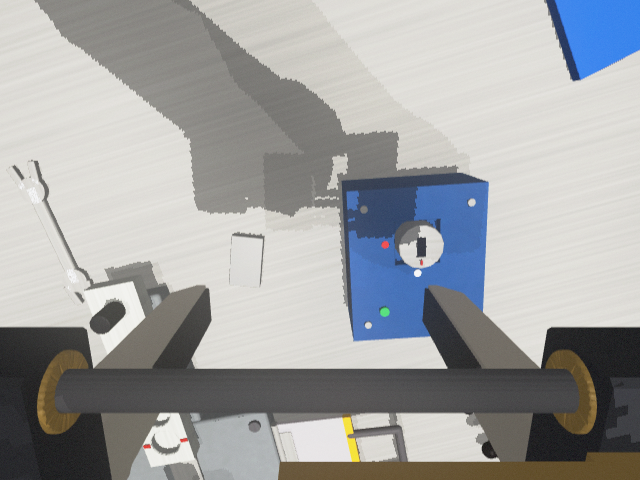

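Call:
send_rows(
  commands=[
    {"hand": -1, "offset": [-0.32, -0.99, 0], "twist": 0},
    {"hand": -1, "offset": [-0.32, -0.99, 0], "twist": 0},
    {"hand": -1, "offset": [-0.32, -0.99, 0], "twist": 0},
    {"hand": -1, "offset": [-0.32, -0.99, 0], "twist": 0},
    {"hand": -1, "offset": [-0.32, -0.99, 0], "twist": 0},
  ],
)

```text
t: 2.08
tool_pos: [0.4285, -0.0123, 0.2188]
eef_rot: [0.436, 3.111, 0.0]
wrist_force: [0.1, 0.3, -0.7]
opening: 0.0928
gripper_force: 0.0
```

Call:
send_rows(
  commands=[
    {"hand": -1, "offset": [-0.32, -0.99, 0], "twist": 0},
    {"hand": -1, "offset": [-0.32, -0.99, 0], "twist": 0},
    {"hand": -1, "offset": [-0.32, -0.99, 0], "twist": 0},
    {"hand": -1, "offset": [-0.32, -0.99, 0], "twist": 0},
    {"hand": -1, "offset": [-0.32, -0.99, 0], "twist": 0},
  ],
)

```text
t: 2.7
tool_pos: [0.4374, -0.2723, 0.2187]
eef_rot: [0.436, 3.111, 0.0]
wrist_force: [0.9, 1.0, -0.2]
opening: 0.0931
gripper_force: 0.0
```

The wrist view at the power unit shows the keyswitch at (421,247) with a dark, roughly vertical slot, the red mark below it at (421,263), the spanner at left, and the jig at lower left. Now I'll measure the mat and the key.

Run:
```python
from h import *
d=snap("wrist","w2"); hsv=cv2.cvtColor(d["frame"],cv2.COLOR_BGR2HSV)
for nm,lo,hi in(("beech",(8,60,120),(24,190,255)),("red",(0,190,120),(5,255,255)),("green",(45,100,60),(80,255,255)),("black",(0,0,0),(180,255,45))):
    k=cv2.inRange(hsv,lo,hi); c,_=cv2.findContours(k,0,2)
    for q in c:
        if cv2.contourArea(q)>40:
            (x,y),wh,a=cv2.minAreaRect(q); print(nm,round(x,1),round(y,1),np.round(wh,1),round(a),cv2.contourArea(q),onz(d,x,y,.0235).round(4))
move([.4394,-.3699,.012],120)
```

```text
beech 140.9 468.6 [29.1  8.9] 60 192.0 [ 0.6547 -0.5316  0.0235]
beech 42.4 408.8 [45.8 10.9] 81 206.0 [ 0.5572 -0.5994  0.0235]
beech 589.3 395.3 [66.6 11.6] 82 336.5 [ 0.6946 -0.0601  0.0235]
beech 215.5 243.0 [26. 27.] 90 544.5 [ 0.4393 -0.3698  0.0235]
beech 273.0 233.0 [26.9 26.9] 45 552.0 [ 0.4447 -0.3168  0.0235]
beech 439.2 229.5 [63.9 53.7] 88 3179.0 [ 0.4826 -0.1723  0.0235]
green 253.0 260.4 [139.5 148.2] 76 18863.5 [ 0.4644 -0.3423  0.0235]
black 466.6 362.1 [20.8 17.9] 54 146.5 [ 0.6227 -0.1727  0.0235]
black 582.5 394.0 [132. 113.] 90 7122.0 [ 0.6911 -0.0666  0.0235]
black 55.0 403.5 [110. 151.] 0 9094.5 [ 0.5549 -0.5843  0.0235]
tool [ 0.4371 -0.2795  0.219 ] yaw_y 73.7 offset units [-0.54 -1.71  4.15] F [ 1.3 -7.2  0.7] q7 1.84 open 0.0926
twist units -11.58
```

View pics/w2.png

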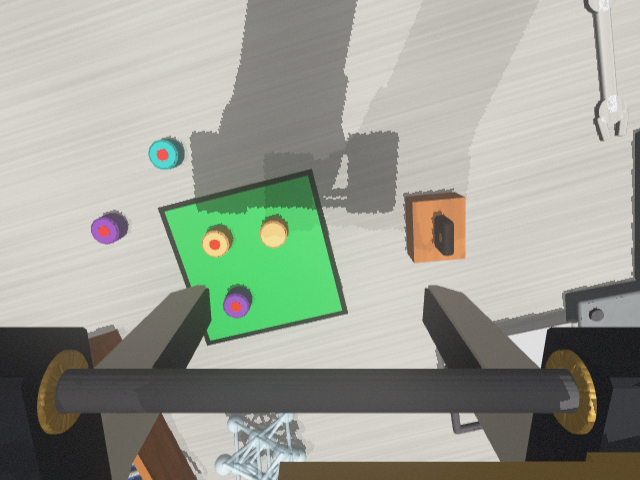

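The wrist view shows the dotted node at (216,243) and the plain one at (273,233). Decoys are purple at (237,303) and (107,230) and turquoise at (163,155), and the key in its oak stand is at (443,232). Wrist and top/side agree to within 2 mm, so I'll approach the dotted node with the fingers diagonal and partly closed.

Call:
send_rows(
  commands=[
    {"hand": 0.1, "offset": [-0.27, -0.855, 0], "twist": 0},
    {"hand": 0.1, "offset": [-0.27, -0.855, 0], "twist": 0},
    {"hand": 0.1, "offset": [0, 0, 0.2], "twist": -1},
    {"hand": 0.1, "offset": [0, 0, 0.3], "twist": -1},
    {"hand": 0.1, "offset": [0, 0, 0.3], "twist": -1},
  ],
)

```text
t: 3.38
tool_pos: [0.4399, -0.3601, 0.1781]
eef_rot: [-0.105, -3.14, -0.0]
wrist_force: [0.7, 0.6, -0.8]
opening: 0.0477
gripper_force: 0.0
```

Call:
send_rows(
  commands=[
    {"hand": 0.1, "offset": [0, 0, 0.3], "twist": -1},
    {"hand": 0.1, "offset": [0, 0, 0.3], "twist": -1},
    {"hand": 0.1, "offset": [0, 0, 0.3], "twist": -1},
    {"hand": 0.1, "offset": [0, 0, 0.3], "twist": -1},
    {"hand": 0.1, "offset": [0, 0, 0.3], "twist": -1},
  ],
)

```text
t: 4.0
tool_pos: [0.44, -0.36, 0.1031]
eef_rot: [0.442, -3.11, -0.0]
wrist_force: [-0.4, -0.1, 0.0]
opening: 0.0416
gripper_force: 0.0
```

Call:
send_rows(
  commands=[
    {"hand": 0.1, "offset": [0, 0, 0.3], "twist": -1},
    {"hand": 0.1, "offset": [0, 0, 0.3], "twist": -1},
    {"hand": 0.1, "offset": [0, 0, 0], "twist": -1},
    {"hand": 0.1, "offset": [0, 0, 0], "twist": 0},
  ],
)

```text
t: 4.5
tool_pos: [0.44, -0.3605, 0.074]
eef_rot: [-0.761, 3.048, -0.0]
wrist_force: [0.4, -0.6, -0.6]
opening: 0.0418
gripper_force: 0.0
```

Run:
```python
from h import *
d=snap("wrist","w3"); hsv=cv2.cvtColor(d["frame"],cv2.COLOR_BGR2HSV)
k=cv2.inRange(hsv,(8,60,120),(24,190,255)); c,_=cv2.findContours(k,0,2)
for q in c:
    if cv2.contourArea(q)>200:
        (x,y),wh,a=cv2.minAreaRect(q); print(round(x,1),round(y,1),np.round(wh,1),onz(d,x,y,.0235).round(4))
move([.4394,-.3699,.012],120)
```

```text
443.1 404.5 [ 8.3 57. ] [ 0.4822 -0.252   0.0235]
191.1 401.0 [64.  10.6] [ 0.5523 -0.3888  0.0235]
300.5 256.0 [42. 45.] [ 0.4387 -0.3729  0.0235]
tool [ 0.4401 -0.3606  0.0742] yaw_y 117.97 offset units [ 0.1  -0.16  1.24] F [-0.4  0.7 -0.7] q7 2.55 open 0.0419
twist units -0.51
```

Call:
send_rows(
  commands=[
    {"hand": 0.1, "offset": [0.12, -0.19, 0.2], "twist": 0},
    {"hand": 0.1, "offset": [0, 0, 0.5], "twist": 0},
    {"hand": 0.1, "offset": [0, 0, 0.54], "twist": 0},
    {"hand": 0.1, "offset": [0, 0, 0], "twist": 0},
    {"hand": 0.1, "offset": [0, 0, 0], "twist": 0},
  ],
)

```text
t: 5.18
tool_pos: [0.4391, -0.3722, 0.0121]
eef_rot: [-0.76, 3.048, -0.001]
wrist_force: [0.1, 0.5, 0.3]
opening: 0.0418
gripper_force: 0.0
```

Call:
send_rows(
  commands=[
    {"hand": 1, "offset": [0, 0, 0], "twist": 0},
    {"hand": 1, "offset": [0, 0, 0], "twist": 0},
    {"hand": 1, "offset": [0, 0, 0], "twist": 0},
    {"hand": 1, "offset": [0, 0, 0], "twist": 0},
    {"hand": 1, "offset": [0, 0, 0], "twist": 0},
  ],
)

```text
t: 5.8
tool_pos: [0.4393, -0.372, 0.0124]
eef_rot: [-0.76, 3.047, -0.002]
wrist_force: [0.0, 0.7, 6.2]
opening: 0.0243
gripper_force: 30.0
```

Call:
send_rows(
  commands=[
    {"hand": 1, "offset": [0, 0, -0.5], "twist": 0},
    {"hand": 1, "offset": [0, 0, -0.8], "twist": 0},
    {"hand": 1, "offset": [0, 0, -0.8], "twist": 1},
    {"hand": 1, "offset": [0, 0, -0.5], "twist": 1},
    {"hand": 1, "offset": [0, 0, -0.5], "twist": 1},
  ],
)

```text
t: 6.42
tool_pos: [0.4389, -0.3716, 0.168]
eef_rot: [-0.434, 3.111, -0.001]
wrist_force: [-0.0, -0.4, -1.1]
opening: 0.0245
gripper_force: 30.0
```

Call:
send_rows(
  commands=[
    {"hand": 1, "offset": [0, 0, 0], "twist": 1},
    {"hand": 1, "offset": [0, 0, 0], "twist": 1},
    {"hand": 1, "offset": [0, 0, 0], "twist": 1},
    {"hand": 1, "offset": [0, 0, 0], "twist": 1},
    {"hand": 1, "offset": [0, 0, 0], "twist": 0.5},
  ],
)

```text
t: 7.05
tool_pos: [0.4389, -0.3715, 0.1668]
eef_rot: [0.056, 3.141, -0.0]
wrist_force: [0.7, 0.6, -0.9]
opening: 0.0249
gripper_force: 30.0
```

Run:
```python
from h import *
d=snap("wrist","w4")
move([.5978,.0407,.12],85.8)
```

```text
tool [ 0.4389 -0.3715  0.1667] yaw_y 87.89 offset units [-2.87  8.35  0.94] F [-0.1  0.3 -0.8] q7 2.18 open 0.0246
twist units 0.52
```

Call:
send_rows(
  commands=[
    {"hand": 1, "offset": [-0.29, 0.835, 0], "twist": 0},
    {"hand": 1, "offset": [-0.29, 0.835, 0], "twist": 0},
    {"hand": 1, "offset": [-0.29, 0.835, 0], "twist": 0},
    {"hand": 1, "offset": [-0.29, 0.835, 0], "twist": 0},
    {"hand": 1, "offset": [-0.29, 0.835, 0], "twist": 0},
  ],
)

```text
t: 7.72
tool_pos: [0.5191, -0.1642, 0.1668]
eef_rot: [0.053, 3.141, -0.0]
wrist_force: [-0.0, -0.5, -0.3]
opening: 0.0247
gripper_force: 30.0
```

Call:
send_rows(
  commands=[
    {"hand": 1, "offset": [-0.29, 0.835, 0], "twist": 0},
    {"hand": 1, "offset": [-0.29, 0.835, 0], "twist": 0},
    {"hand": 1, "offset": [-0.29, 0.835, 0], "twist": 0},
    {"hand": 1, "offset": [-0.29, 0.835, 0], "twist": 0},
    {"hand": 1, "offset": [-0.28, 0.835, 0], "twist": 0.5},
  ],
)

```text
t: 8.35
tool_pos: [0.5982, 0.042, 0.1667]
eef_rot: [0.108, 3.14, 0.0]
wrist_force: [0.8, -0.3, 0.1]
opening: 0.025
gripper_force: 30.0
```

Call:
send_rows(
  commands=[
    {"hand": 1, "offset": [0, 0, 0], "twist": 0},
    {"hand": 1, "offset": [0, 0, 0], "twist": 0},
  ],
)

```text
t: 8.6
tool_pos: [0.5974, 0.0401, 0.1665]
eef_rot: [-0.108, -3.139, 0.001]
wrist_force: [0.3, -0.7, -0.4]
opening: 0.0247
gripper_force: 30.0
```

Run:
```python
from h import *
d=snap("wrist","w5"); move([.5978,.0407,.12],85.8)
print(proj(d,[[.5978,.0407,.045],[.4949,.0482,.045]]))
hsv=cv2.cvtColor(d["frame"],cv2.COLOR_BGR2HSV)
k=cv2.inRange(hsv,(0,120,100),(6,255,255))|cv2.inRange(hsv,(172,120,100),(180,255,255)); c,_=cv2.findContours(k,0,2)
for q in c:
    if cv2.contourArea(q)>8:
        (x,y),wh,a=cv2.minAreaRect(q); print(round(x,1),round(y,1),np.round(wh,1),onz(d,x,y,.045).round(4))
```

```text
tool [0.5973 0.0395 0.1666] yaw_y 86.01 offset units [-0.01  0.03  0.93] F [-0.9 -0.7 -0.1] q7 1.41 open 0.0246
twist units 0.05
[[319.87877862 234.15115327]
 [321.05618354  80.5581185 ]]
316.5 318.5 [21. 23.] [0.6638 0.0338 0.045 ]
344.0 234.5 [3. 8.] [0.5992 0.0579 0.045 ]
291.0 234.5 [3. 8.] [0.5967 0.02   0.045 ]
```

View pics/w5.png

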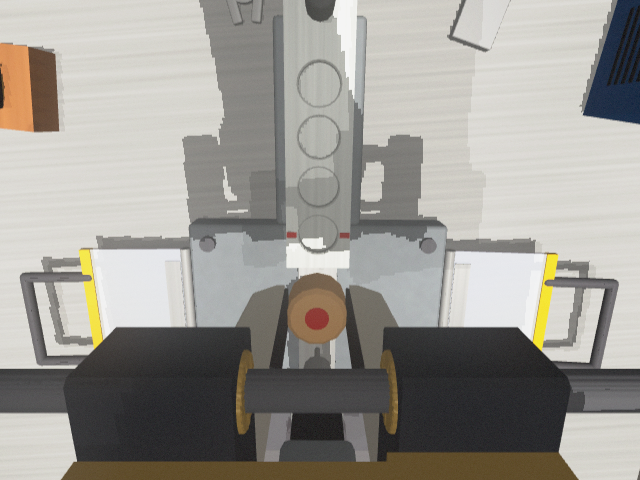

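The wrist view shows the held dotted node upright at (317,318), nest centres at about (319,234), (318.5,186), (319,136) and (319,83), and the red lines at (291,234) and (344,234). Both wings are flat, with the bails at left and right. Next I'll compute the fine offset of the held node from nest 1.

Run:
```python
from h import *
d=load("w5"); g=cv2.cvtColor(d["frame"],cv2.COLOR_BGR2GRAY)
c=cv2.HoughCircles(cv2.GaussianBlur(g,(3,3),0)[40:270,270:370],cv2.HOUGH_GRADIENT_ALT,1,25,param1=100,param2=.6,minRadius=15,maxRadius=28)
print(None if c is None else [(np.round([x+270,y+40,r],1).tolist(),onz(d,x+270,y+40,.045).round(4).tolist()) for x,y,r in c[0]])
print("dot", onz(d,316.5,318.5,.178))
for p in((344,234.5),(291,234.5)): print(onz(d,*p,.045))
```

```text
[([320.0, 83.0, 22.299999237060547], [0.4963, 0.0474, 0.045]), ([319.0, 137.0, 21.100000381469727], [0.5303, 0.0445, 0.045]), ([318.0, 187.0, 20.0], [0.5639, 0.0416, 0.045]), ([318.0, 233.0, 19.100000381469727], [0.5969, 0.0394, 0.045])]
dot [0.59815274 0.03822554 0.178     ]
[0.59922722 0.0579484  0.045     ]
[0.59665872 0.02001282 0.045     ]
```

Call:
send_rows(
  commands=[
    {"hand": 1, "offset": [0, 0.02, 0.6], "twist": 0},
    {"hand": 1, "offset": [0, 0, 0.8], "twist": 0},
    {"hand": 1, "offset": [0, 0, 0.7], "twist": 0},
    {"hand": 1, "offset": [0, 0, 0], "twist": 0},
    {"hand": 1, "offset": [0, 0, 0], "twist": 0},
  ],
)

```text
t: 9.28
tool_pos: [0.5983, 0.0407, 0.0627]
eef_rot: [0.111, 3.139, -0.0]
wrist_force: [1.2, -0.5, 0.5]
opening: 0.0252
gripper_force: 30.0
```

Call:
send_rows(
  commands=[
    {"hand": 1, "offset": [0, 0, 0.06], "twist": 0},
    {"hand": 1, "offset": [0, 0, 0.06], "twist": 0},
    {"hand": 1, "offset": [0, 0, 0.04], "twist": 0},
    {"hand": 1, "offset": [0, 0, 0], "twist": 0},
  ],
)

```text
t: 9.78
tool_pos: [0.5979, 0.0416, 0.0538]
eef_rot: [0.109, 3.139, -0.0]
wrist_force: [0.4, -1.0, 0.5]
opening: 0.0245
gripper_force: 30.0
```

Call:
send_rows(
  commands=[
    {"hand": 1, "offset": [0, -0.02, 0.03], "twist": 0},
    {"hand": 1, "offset": [0, 0, 0.04], "twist": 0},
    {"hand": 1, "offset": [0, 0, 0.04], "twist": 0},
    {"hand": 1, "offset": [0, 0, 0], "twist": 0},
  ],
)

```text
t: 10.28
tool_pos: [0.5989, 0.0406, 0.0493]
eef_rot: [0.109, 3.137, 0.0]
wrist_force: [-0.9, -0.1, 14.6]
opening: 0.0247
gripper_force: 30.0
```

Run:
```python
from h import *
move([.598,.040,.0475],85.6)
```

```text
tool [0.5989 0.0406 0.0493] yaw_y 86.01 offset units [ 0.02 -0.01  0.04] F [-0.9 -0.1 14.6] q7 1.42 open 0.0247
twist units 0.1
```

Call:
send_rows(
  commands=[
    {"hand": 0.2, "offset": [0, 0, 0], "twist": 0},
    {"hand": 0.2, "offset": [0, 0, 0], "twist": 0},
    {"hand": 0.2, "offset": [0, 0, 0], "twist": 0},
    {"hand": 0.2, "offset": [0, 0, -0.3], "twist": 0},
    {"hand": 0.2, "offset": [0, 0, -0.5], "twist": 0},
  ],
)

```text
t: 10.9
tool_pos: [0.5973, 0.0406, 0.0886]
eef_rot: [-0.109, -3.138, 0.0]
wrist_force: [0.3, -0.1, 0.6]
opening: 0.0372
gripper_force: 0.0
```

Call:
send_rows(
  commands=[
    {"hand": 0.2, "offset": [0, 0, -0.8], "twist": 0},
    {"hand": 0.2, "offset": [0, 0, -0.8], "twist": 0},
    {"hand": 0.2, "offset": [0, 0, 0], "twist": 0},
    {"hand": 0.2, "offset": [0, 0, 0], "twist": 0},
  ],
)

```text
t: 11.4
tool_pos: [0.5975, 0.0407, 0.1684]
eef_rot: [0.109, 3.139, 0.0]
wrist_force: [0.5, 0.1, -0.0]
opening: 0.0373
gripper_force: 0.0
```

Run:
```python
from h import *
d=snap("wrist","w6"); t=snap("top","t6"); sd=snap("side","s6")
def red(d,nm,x0=0,x1=640,y0=0,y1=480):
    hsv=cv2.cvtColor(d["frame"],cv2.COLOR_BGR2HSV)
    k=cv2.inRange(hsv,(0,110,90),(7,255,255))|cv2.inRange(hsv,(172,110,90),(180,255,255)); c,_=cv2.findContours(k,0,2)
    for q in c:
        m=cv2.moments(q)
        x,y=q[:,0].mean(0); 
        if x0<x<x1 and y0<y<y1 and len(q)>3: print(nm,x.round(1),y.round(1),len(q),onz(d,x,y,.059).round(4))
red(d,"w"); red(t,"t",270,520,150,320); red(sd,"s",300,470,180,480)
c=np.hstack([cv2.resize(d["frame"][140:340,200:440],(480,400)),cv2.resize(sd["frame"][180:260,260:380],(320,400)[:1]+(400,))])
cv2.imwrite("pics/c6.png",c); move([.4447,-.316,.16],120)
```

```text
w 314.7 242.4 13 [0.6004 0.0375 0.059 ]
w 343.4 235.3 7 [0.5967 0.0575 0.059 ]
w 289.4 236.4 7 [0.595  0.0204 0.059 ]
t 476.5 306.0 4 [ 0.3523 -0.3741  0.059 ]
t 508.0 284.8 5 [ 0.3991 -0.4473  0.059 ]
t 467.2 241.0 5 [ 0.4985 -0.3595  0.059 ]
s 425.0 458.3 9 [ 0.389  -0.4651  0.059 ]
s 372.2 438.0 10 [ 0.3418 -0.3919  0.059 ]
s 431.8 381.6 5 [ 0.4867 -0.3788  0.059 ]
tool [0.5971 0.0406 0.1672] yaw_y 86.03 offset units [ 2.55 -7.33  0.15] F [-0.2  0.  -0.7] q7 1.41 open 0.0372
twist units -8.49
```

View pics/c6.png

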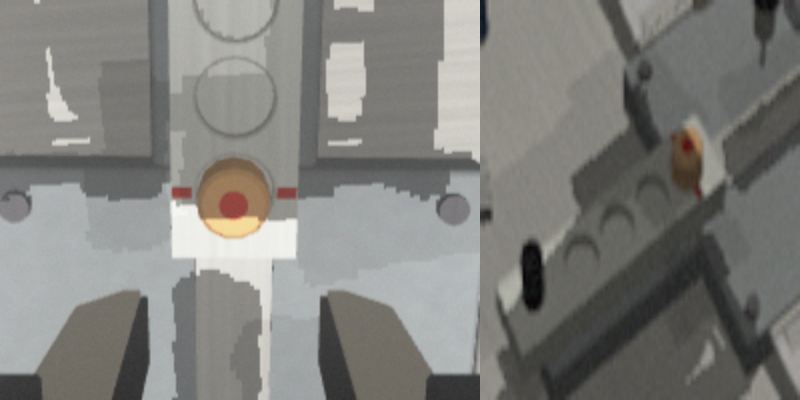

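Run:
```python
from h import *
d=load("w6"); s=load("s6"); f=s["frame"][195:225,320:352]
hsv=cv2.cvtColor(f,cv2.COLOR_BGR2HSV); k=((hsv[...,0]<8)|(hsv[...,0]>170))&(hsv[...,1]>110)
n,l,st,ce=cv2.connectedComponentsWithStats(k.astype(np.uint8))
for i in range(1,n): print(st[i,4],ce[i]+[320,195])
n1=(onz(d,343.4,235.3,.045)+onz(d,289.4,236.4,.045))/2; print("nest",n1)
i=1+np.argmax(st[1:,4]); print(tri(d,(314.7,242.4),s,ce[i]+[320,195]))
for z in(.057,.059,.062,.065): print(z,onz(d,314.7,242.4,z).round(4),onz(s,*(ce[i]+[320,195]),z).round(4))
g=cv2.cvtColor(d["frame"],cv2.COLOR_BGR2GRAY)
c=cv2.HoughCircles(cv2.GaussianBlur(g,(3,3),0)[40:270,270:370],cv2.HOUGH_GRADIENT_ALT,1,25,param1=100,param2=.6,minRadius=15,maxRadius=28)
print([(np.round([x+270,y+40,r],1).tolist(),onz(d,x+270,y+40,.045).round(4).tolist()) for x,y,r in c[0]])
```

```text
1 [332. 207.]
7 [337.28571429 208.57142857]
3 [341.33333333 217.66666667]
nest [0.59958947 0.03869968 0.045     ]
(array([0.59815132, 0.03788667, 0.06408858]), np.float64(0.001694678335987453))
0.057 [0.601  0.0374 0.057 ] [0.6014 0.0431 0.057 ]
0.059 [0.6004 0.0375 0.059 ] [0.6002 0.0417 0.059 ]
0.062 [0.5996 0.0375 0.062 ] [0.5985 0.0395 0.062 ]
0.065 [0.5987 0.0376 0.065 ] [0.5967 0.0374 0.065 ]
[([317.0, 85.0, 22.200000762939453], [0.4975, 0.0461, 0.045]), ([318.0, 139.0, 21.0], [0.5318, 0.0444, 0.045]), ([317.0, 188.0, 20.0], [0.565, 0.0415, 0.045]), ([316.0, 240.0, 19.299999237060547], [0.6027, 0.0382, 0.045])]
```

The node looks slightly proud (top at about 64 mm instead of 59) and about 1 mm toward −y, so it is not seated. I'll regrip it, nudge it and press.

Call:
send_rows(
  commands=[
    {"hand": 0.2, "offset": [-0.03, -0.03, 0.7], "twist": 0},
    {"hand": 0.2, "offset": [0, 0, 0.8], "twist": 0},
    {"hand": 0.2, "offset": [0, 0, 0.7], "twist": 0},
    {"hand": 0.2, "offset": [0, 0, 0], "twist": 0},
    {"hand": 1, "offset": [0, 0, 0], "twist": 0},
  ],
)

```text
t: 12.18
tool_pos: [0.5994, 0.0389, 0.0586]
eef_rot: [-0.109, -3.14, 0.0]
wrist_force: [-0.0, 0.8, 0.3]
opening: 0.031
gripper_force: 0.0
```

Call:
send_rows(
  commands=[
    {"hand": 1, "offset": [0, 0, 0], "twist": 0},
    {"hand": 1, "offset": [0, 0, 0], "twist": 0},
    {"hand": 1, "offset": [0, 0, 0], "twist": 0},
    {"hand": 1, "offset": [0, 0, 0], "twist": 0},
  ],
)

```text
t: 12.68
tool_pos: [0.5999, 0.0393, 0.0593]
eef_rot: [0.109, 3.138, 0.001]
wrist_force: [-0.4, 1.7, 7.8]
opening: 0.0004
gripper_force: 4.0
```

Run:
```python
from h import *
move([.599,.040,.0475],85.6)
d=snap("wrist","w7")
hsv=cv2.cvtColor(d["frame"],cv2.COLOR_BGR2HSV)
k=cv2.inRange(hsv,(0,110,90),(7,255,255))|cv2.inRange(hsv,(172,110,90),(180,255,255)); c,_=cv2.findContours(k,0,2)
for q in c:
    x,y=q[:,0].mean(0); print(x.round(1),y.round(1),len(q),onz(d,x,y,.045).round(4),onz(d,x,y,.062).round(4))
cv2.imwrite("pics/c7.png",d["frame"][200:440,160:480])
```

```text
tool [0.5999 0.0393 0.0593] yaw_y 86.04 offset units [0.02 0.01 0.24] F [-0.4  1.7  7.8] q7 1.42 open 0.0004
twist units 0.11
316.0 316.0 1 [0.6122 0.0364 0.045 ] [0.6039 0.037  0.062 ]
316.0 309.0 1 [0.6086 0.0367 0.045 ] [0.6006 0.0372 0.062 ]
316.0 307.0 1 [0.6075 0.0367 0.045 ] [0.5997 0.0373 0.062 ]
317.0 305.0 1 [0.6065 0.0373 0.045 ] [0.5988 0.0378 0.062 ]
316.4 300.0 8 [0.604  0.0372 0.045 ] [0.5964 0.0377 0.062 ]
360.0 292.0 4 [0.6013 0.0578 0.045 ] [0.594  0.0563 0.062 ]
280.7 291.1 7 [0.5983 0.0208 0.045 ] [0.5913 0.0229 0.062 ]
```

View pics/c7.png

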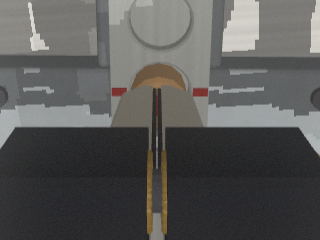

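The fingers closed on top of the node at z = 0.059, which is exactly the seated height. I'll press gently to confirm.

Call:
send_rows(
  commands=[
    {"hand": 1, "offset": [0, 0, 0.03], "twist": 0},
    {"hand": 1, "offset": [0, 0, 0.03], "twist": 0},
    {"hand": 1, "offset": [0, 0, 0], "twist": 0},
  ],
)

```text
t: 13.1
tool_pos: [0.6027, 0.0391, 0.0591]
eef_rot: [0.109, 3.132, 0.002]
wrist_force: [-1.5, 0.1, 32.4]
opening: 0.0003
gripper_force: 16.1
```

Firm at 0.059 under 32 N, so it is seated. Going for the plain node.

Call:
send_rows(
  commands=[
    {"hand": 1, "offset": [0, 0, -0.3], "twist": 0},
    {"hand": 0.1, "offset": [0, 0, -0.9], "twist": 0},
    {"hand": 0.1, "offset": [0, 0, -0.9], "twist": 0},
    {"hand": 0.1, "offset": [0.26, -0.9, 0], "twist": 0},
    {"hand": 0.1, "offset": [0.33, -0.9, 0], "twist": 0},
  ],
)

```text
t: 13.72
tool_pos: [0.5634, -0.0496, 0.1612]
eef_rot: [0.107, 3.138, -0.0]
wrist_force: [-0.3, -0.1, 0.4]
opening: 0.0359
gripper_force: 0.0
```

Call:
send_rows(
  commands=[
    {"hand": 0.1, "offset": [0.33, -0.9, 0], "twist": 0},
    {"hand": 0.1, "offset": [0.33, -0.9, 0], "twist": 0},
    {"hand": 0.1, "offset": [0.33, -0.9, 0], "twist": 0},
    {"hand": 0.1, "offset": [0.33, -0.9, 0], "twist": 0},
    {"hand": 0.1, "offset": [0.33, -0.9, 0], "twist": 0},
  ],
)

```text
t: 14.35
tool_pos: [0.4645, -0.2689, 0.1605]
eef_rot: [0.109, 3.14, -0.0]
wrist_force: [0.4, 0.7, 0.1]
opening: 0.042
gripper_force: 0.0
```

Call:
send_rows(
  commands=[
    {"hand": 0.1, "offset": [0.2, -0.5, 0], "twist": 0},
    {"hand": 0.1, "offset": [0, 0, 0], "twist": 0},
    {"hand": 0.1, "offset": [0, 0, 0], "twist": 0},
  ],
)

```text
t: 14.72
tool_pos: [0.4542, -0.2909, 0.1603]
eef_rot: [0.108, 3.14, 0.001]
wrist_force: [0.9, 0.3, -0.6]
opening: 0.0418
gripper_force: 0.0
```

```bash
cat >> h.py <<'E'
def blobs(d,lo,hi,z,amin=40,roi=None):
    hsv=cv2.cvtColor(d["frame"],cv2.COLOR_BGR2HSV); k=cv2.inRange(hsv,lo,hi); c,_=cv2.findContours(k,0,2); out=[]
    for q in c:
        if cv2.contourArea(q)>amin:
            (x,y),wh,a=cv2.minAreaRect(q)
            if roi and not(roi[0]<x<roi[1] and roi[2]<y<roi[3]): continue
            print("blob",round(x,1),round(y,1),np.round(wh,1),round(a,1),onz(d,x,y,z).round(4)); out.append((x,y))
    return out
BEECH=((8,60,100),(24,190,255))
E
python3 - <<'E'
from h import *
d=snap("wrist","w8"); blobs(d,*BEECH,.0235); move([.4447,-.316,.012],100)
t=snap("top","t8"); blobs(t,*BEECH,.0235,30,(230,500,150,300))
E
```

```text
blob 374.0 466.0 [ 26. 516.] 90.0 [ 0.6766 -0.2561  0.0235]
blob 12.2 452.7 [ 7.7 25.5] 83.7 [ 0.64   -0.5755  0.0235]
blob 435.2 392.0 [83.1 22.4] 83.5 [ 0.6032 -0.2021  0.0235]
blob 198.1 392.0 [23.3 82.9] 4.9 [ 0.5895 -0.4022  0.0235]
blob 35.3 319.5 [62.4 81.9] 51.0 [ 0.5138 -0.5225  0.0235]
blob 471.3 250.9 [74.7 81.6] 11.3 [ 0.4798 -0.1757  0.0235]
blob 282.5 217.0 [34. 33.] 90.0 [ 0.4436 -0.3173  0.0235]
tool [ 0.4544 -0.2905  0.1602] yaw_y 86.11 offset units [ 0.16 -0.52  2.96] F [ 0.4 -0.9  0.7] q7 2.02 open 0.042
twist units -3.47
blob 382.7 250.3 [20.5 24.3] 9.5 [ 0.4814 -0.1712  0.0235]
blob 291.3 196.8 [9.9 9.2] 45.0 [0.6091 0.0427 0.0235]
```

Call:
send_rows(
  commands=[
    {"hand": 0.1, "offset": [0.09, -0.27, 0.5], "twist": 0},
    {"hand": 0.1, "offset": [0.08, -0.26, 0.7], "twist": 0},
    {"hand": 0.1, "offset": [0, 0, 0.8], "twist": 0},
    {"hand": 0.1, "offset": [0, 0, 0.8], "twist": 0},
    {"hand": 0.1, "offset": [0, 0, 0.18], "twist": 0},
  ],
)

```text
t: 15.45
tool_pos: [0.4432, -0.3158, 0.0092]
eef_rot: [-0.106, -3.137, -0.003]
wrist_force: [0.2, -0.3, 0.9]
opening: 0.0419
gripper_force: 0.0
```

Call:
send_rows(
  commands=[
    {"hand": 0.1, "offset": [0, 0, 0], "twist": 0},
    {"hand": 1, "offset": [0, 0, 0], "twist": 0},
    {"hand": 1, "offset": [0, 0, 0], "twist": 0},
    {"hand": 1, "offset": [0, 0, 0], "twist": 0},
    {"hand": 1, "offset": [0, 0, 0], "twist": 0},
  ],
)

```text
t: 16.08
tool_pos: [0.4443, -0.3178, 0.0124]
eef_rot: [0.109, 3.138, -0.001]
wrist_force: [0.3, 0.0, 8.1]
opening: 0.0248
gripper_force: 30.0
```

Call:
send_rows(
  commands=[
    {"hand": 1, "offset": [0, 0, 0], "twist": 0},
    {"hand": 1, "offset": [0, 0, -0.7], "twist": 0},
    {"hand": 1, "offset": [0, 0, -1], "twist": 0},
    {"hand": 1, "offset": [0, 0, -1], "twist": 0},
    {"hand": 1, "offset": [0, 0, -0.3], "twist": 0},
  ],
)

```text
t: 16.7
tool_pos: [0.4445, -0.3183, 0.1646]
eef_rot: [0.109, 3.135, -0.004]
wrist_force: [0.2, 0.4, -0.7]
opening: 0.0248
gripper_force: 30.0
```

Run:
```python
from h import *
move([.565,.0412,.16],85.6); t=snap("top","t9"); blobs(t,*BEECH,.059,30,(230,500,150,300))
```

```text
tool [ 0.4445 -0.3183  0.1646] yaw_y 86.01 offset units [-1.9   7.34  0.08] F [ 0.2  0.4 -0.7] q7 2.07 open 0.0248
twist units 0.1
blob 382.7 250.3 [20.5 24.3] 9.5 [ 0.4779 -0.1668  0.059 ]
blob 291.3 196.8 [9.9 9.2] 45.0 [0.6017 0.0406 0.059 ]
```

Call:
send_rows(
  commands=[
    {"hand": 1, "offset": [-0.15, 0.92, 0], "twist": 0},
    {"hand": 1, "offset": [-0.15, 0.92, 0], "twist": 0},
    {"hand": 1, "offset": [-0.15, 0.92, 0], "twist": 0},
    {"hand": 1, "offset": [-0.15, 0.92, 0], "twist": 0},
    {"hand": 1, "offset": [-0.15, 0.92, 0], "twist": 0},
  ],
)

```text
t: 17.38
tool_pos: [0.4966, -0.0892, 0.16]
eef_rot: [-0.109, -3.138, 0.0]
wrist_force: [-0.4, -0.3, 0.3]
opening: 0.0246
gripper_force: 30.0
```

Call:
send_rows(
  commands=[
    {"hand": 1, "offset": [-0.15, 0.92, 0], "twist": 0},
    {"hand": 1, "offset": [-0.15, 0.92, 0], "twist": 0},
    {"hand": 1, "offset": [-0.15, 0.92, 0], "twist": 0},
    {"hand": 1, "offset": [0, 0, 0], "twist": 0},
    {"hand": 1, "offset": [0, 0, 0], "twist": 0},
  ],
)

```text
t: 18.0
tool_pos: [0.5282, 0.0448, 0.1602]
eef_rot: [-0.109, -3.138, 0.001]
wrist_force: [-0.1, -0.5, -0.3]
opening: 0.0248
gripper_force: 30.0
```

```bash
cat >> h.py <<'E'
def circles(d,x0,x1,y0,y1,z=.045,r0=15,r1=30):
    g=cv2.cvtColor(d["frame"],cv2.COLOR_BGR2GRAY)
    c=cv2.HoughCircles(cv2.GaussianBlur(g,(3,3),0)[y0:y1,x0:x1],cv2.HOUGH_GRADIENT_ALT,1,25,param1=100,param2=.6,minRadius=r0,maxRadius=r1)
    for x,y,r in (c[0] if c is not None else []): print("circ",x+x0,y+y0,round(float(r),1),onz(d,x+x0,y+y0,z).round(4))
E
python3 - <<'E'
from h import *
d=snap("wrist","w10"); circles(d,250,390,40,300); move([.5311,.0444,.062],85.6)
blobs(d,*BEECH,.1765,200,(250,400,200,380)); circles(d,250,390,260,380,.1755,20,45)
E
```

```text
circ 319.0 196.0 20.4 [0.4998 0.0465 0.045 ]
circ 317.0 244.0 19.3 [0.5338 0.0428 0.045 ]
tool [0.5282 0.0441 0.1604] yaw_y 85.96 offset units [-0.06  0.01  1.97] F [0.2 0.2 0. ] q7 1.38 open 0.0246
twist units 0.09
blob 316.5 315.0 [82. 59.] 90.0 [0.525  0.0431 0.1765]
circ 316.0 317.0 28.2 [0.5264 0.0428 0.1755]
circ 316.0 317.0 39.9 [0.5264 0.0428 0.1755]
```

View pics/w10.png

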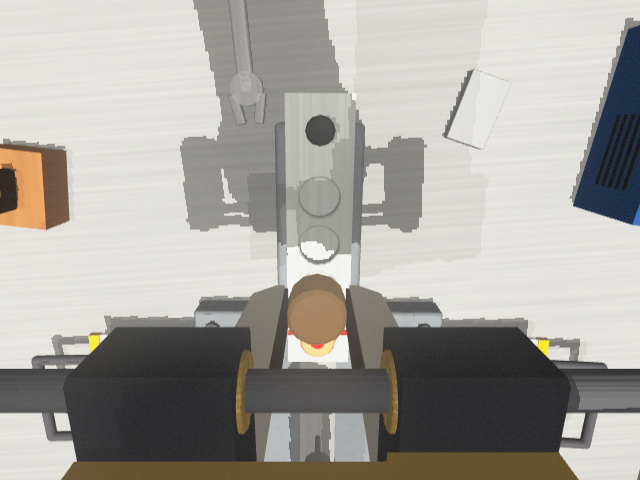

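The wrist view shows the plain node held upright at (316,317), nest 3 free at (317,244), nest 4 at (319,196), and the dotted node in nest 1 partly hidden at (317,345). Lowering into nest 3.

Call:
send_rows(
  commands=[
    {"hand": 1, "offset": [-0.13, 0.015, 0.5], "twist": 0},
    {"hand": 1, "offset": [0, 0, 0.8], "twist": 0},
    {"hand": 1, "offset": [0, 0, 0.68], "twist": 0},
    {"hand": 1, "offset": [0, 0, 0], "twist": 0},
    {"hand": 1, "offset": [0, 0, 0], "twist": 0},
  ],
)

```text
t: 18.68
tool_pos: [0.5357, 0.0447, 0.0629]
eef_rot: [0.111, 3.139, -0.0]
wrist_force: [0.7, 0.1, -0.2]
opening: 0.0247
gripper_force: 30.0
```

Call:
send_rows(
  commands=[
    {"hand": 1, "offset": [0, 0, 0.06], "twist": 0},
    {"hand": 1, "offset": [0, 0, 0.06], "twist": 0},
    {"hand": 1, "offset": [0, 0, 0.04], "twist": 0},
    {"hand": 1, "offset": [0, 0, 0.04], "twist": 0},
    {"hand": 1, "offset": [0, 0, 0], "twist": 0},
  ],
)

```text
t: 19.3
tool_pos: [0.5358, 0.0457, 0.0531]
eef_rot: [0.109, 3.138, 0.0]
wrist_force: [-1.0, -0.8, 9.4]
opening: 0.0249
gripper_force: 30.0
```

Call:
send_rows(
  commands=[
    {"hand": 1, "offset": [0.02, -0.02, 0], "twist": 0},
    {"hand": 1, "offset": [0, 0, 0.04], "twist": 0},
    {"hand": 1, "offset": [0, 0, 0.04], "twist": 0},
    {"hand": 1, "offset": [0, 0, 0], "twist": 0},
  ],
)

```text
t: 19.8
tool_pos: [0.5355, 0.0448, 0.0488]
eef_rot: [0.109, 3.137, 0.0]
wrist_force: [-0.0, 0.3, 10.4]
opening: 0.0249
gripper_force: 30.0
```

Call:
send_rows(
  commands=[
    {"hand": 0.2, "offset": [0, 0, 0], "twist": 0},
    {"hand": 0.2, "offset": [0, 0, 0], "twist": 0},
    {"hand": 0.2, "offset": [0, 0, 0], "twist": 0},
    {"hand": 0.2, "offset": [0, 0, -0.3], "twist": 0},
    {"hand": 0.2, "offset": [0, 0, -0.3], "twist": 0},
  ],
)

```text
t: 20.42
tool_pos: [0.5344, 0.0448, 0.0792]
eef_rot: [0.109, 3.14, -0.0]
wrist_force: [0.5, -0.0, -0.1]
opening: 0.0374
gripper_force: 0.0
```

Call:
send_rows(
  commands=[
    {"hand": 1, "offset": [0, 0, 0], "twist": 0},
    {"hand": 1, "offset": [0, 0, 0], "twist": 0},
    {"hand": 1, "offset": [0, 0, 0], "twist": 0},
    {"hand": 1, "offset": [0, 0, 0], "twist": 0},
    {"hand": 1, "offset": [0, 0, 0.2], "twist": 0},
  ],
)

```text
t: 21.05
tool_pos: [0.5348, 0.0448, 0.0681]
eef_rot: [0.109, 3.139, 0.0]
wrist_force: [-0.2, -0.0, -0.2]
opening: 0.0004
gripper_force: 0.0
```

Call:
send_rows(
  commands=[
    {"hand": 1, "offset": [0, 0, 0.05], "twist": 0},
    {"hand": 1, "offset": [0, 0, 0.05], "twist": 0},
    {"hand": 1, "offset": [0, 0, 0.05], "twist": 0},
    {"hand": 1, "offset": [0, 0, 0.05], "twist": 0},
    {"hand": 1, "offset": [0, 0, 0], "twist": 0},
  ],
)

```text
t: 21.68
tool_pos: [0.5356, 0.0447, 0.0593]
eef_rot: [0.109, 3.137, 0.001]
wrist_force: [-0.4, -1.3, 13.4]
opening: 0.0007
gripper_force: 6.5
```

The plain node is seated (top at 0.059). Next, grasp the knob to push the jig.

Call:
send_rows(
  commands=[
    {"hand": 1, "offset": [0, 0, -0.6], "twist": 0},
    {"hand": 0.1, "offset": [0, 0, -0.9], "twist": 0},
    {"hand": 0.1, "offset": [0.8, 0, 0], "twist": 0},
    {"hand": 0.1, "offset": [0.4, 0, 0], "twist": 0},
    {"hand": 0.1, "offset": [0, 0, 0], "twist": 0},
  ],
)

```text
t: 22.3
tool_pos: [0.4735, 0.049, 0.1334]
eef_rot: [-0.108, -3.139, -0.0]
wrist_force: [0.2, -0.8, -0.0]
opening: 0.0356
gripper_force: 0.0
```

Run:
```python
from h import *
d=snap("wrist","w11"); circles(d,250,390,150,400,.075,10,35)
d0=load("w10"); print(onz(d0,320,131,.075))
move([.4549,.05,.055],85.6)
s=snap("side","s11"); t=snap("top","t11")
f=np.hstack([cv2.resize(d["frame"],(480,360)),cv2.resize(s["frame"][90:270,250:410],(320,360))]); cv2.imwrite("pics/c11.png",f)
```

```text
circ 317.0 347.0 19.4 [0.5278 0.0438 0.075 ]
circ 318.0 289.0 19.7 [0.4902 0.0469 0.075 ]
circ 318.0 235.0 18.9 [0.4577 0.0491 0.075 ]
[0.45653221 0.04982764 0.075     ]
tool [0.475  0.0491 0.1334] yaw_y 86.05 offset units [ 0.4  -0.01  1.57] F [0.2 1.  0.8] q7 1.36 open 0.039
twist units 0.11
```

View pics/c11.png

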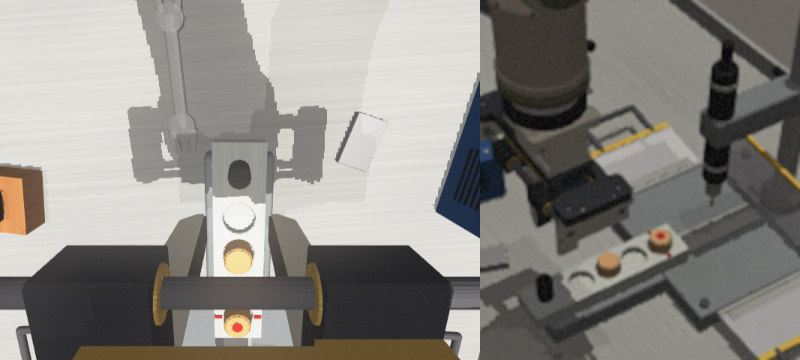

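Both nodes sit level in nests 1 and 3. In the wrist panel the knob is at (238,175) in the crop, and in the side panel the bit tip is at crop (712,205). Now I'll compute the push distance from the side view.

Run:
```python
from h import *
for nm in("s11","side0"):
    s=load(nm); f=s["frame"]; hsv=cv2.cvtColor(f,cv2.COLOR_BGR2HSV)
    # bit: dark column near x 360-372; print gray rows
    g=cv2.cvtColor(f,cv2.COLOR_BGR2GRAY); print(nm); print(g[180:200,358:374])
s=load("s11"); hsv=cv2.cvtColor(s["frame"],cv2.COLOR_BGR2HSV)[195:225,325:352]; k=((hsv[...,0]<8)|(hsv[...,0]>170))&(hsv[...,1]>110)
n,l,st,ce=cv2.connectedComponentsWithStats(k.astype(np.uint8))
for i in range(1,n): c=ce[i]+[325,195]; print(st[i,4],c,onz(s,*c,.059).round(4))
d=load("w11"); print("dot w",onz(d,317,436,.059))
```

```text
s11
[[115 117 119 115  85  33  10   8   9  15  10  17   8  26  67  88]
 [113 115 114 117 101  52  22  12  19  20  12  20  41  78 108 101]
 [115 117 113 116  98  63  44  51  41  39  38  42  66 100 120 109]
 [113 116 115 114 100  58  50  54  54  57  53  49  72 109 119 113]
 [113 119 116 116  99  49  49  53  49  49  47  50  78 109 118 113]
 [114 117 113 115  96  48  53  53  55  56  55  50  88 117 112 113]
 [113 112 116 113  94  60  52  54  51  53  51  54  92 117 114 104]
 [117 117 111 116 110  94  72  56  54  54  63  85 102 107 106 104]
 [113 109 112 113 114 111  97  76  61  83  94 105 108 105 102 101]
 [111 112 112 110 114 113 112  87  67 102 109 105 104 106 103 104]
 [115 115 113 114 111 109 103  76  67  98 107 102 103 102 106 105]
 [113 114 110 111 107 111  96  65  66  98 103 103 101 102 103 106]
 [116 113 107 105 103 102  99  64  71 104 105 101 101 100 100 105]
 [107 107  99 106 103 101  97  89  93 102 106 104 102 102 105 101]
 [102 101 104 106 102 103 104 103 104 104 105 105 104 100 100 100]
 [103 102 101 103 100 103 100 104 104 103 103 105 103 103 103 113]
 [105 104 100 103 105 10
[... 1049 characters left out ...]
  99]
 [108 103 101  98  90  97  89  58  64  91  95  94  98  93  96  95]
 [100  98  94  97  97  96  93  76  83  95  97  94  96  96  96  95]
 [ 98  94  99  96  95  92  97  93  93  96  95  97  92  93  96  95]
 [ 95  94  95  96  96  96  94  94  92  98  99  98  97  92  95 107]
 [ 96  95  95  96  91  96  92  94  92  97  96  92  96 106 114 112]
 [ 92  95  92  94  93  93  96  91  94  94  98 105 110 111  99  83]
 [ 97  94  96  93  95  96  95  96  99 104 111 119 117  86  67  63]
 [ 95  91  96  96  95  98 105 107 116 119 114  99  87  60  69  70]]
1 [334. 206.] [0.599  0.0522 0.059 ]
8 [339.75 207.25] [0.6071 0.0416 0.059 ]
2 [343.5 216.5] [0.597  0.0147 0.059 ]
dot w [0.60612286 0.03851702 0.059     ]
```

Call:
send_rows(
  commands=[
    {"hand": 0.1, "offset": [0.36, -0.02, 0.3], "twist": 0.1},
    {"hand": 0.1, "offset": [0, 0, 0.6], "twist": 0},
    {"hand": 0.1, "offset": [0, 0, 0.6], "twist": 0},
    {"hand": 0.1, "offset": [0, 0, 0], "twist": 0},
    {"hand": 0.1, "offset": [0, 0, 0], "twist": 0},
  ],
)

```text
t: 23.08
tool_pos: [0.4572, 0.0491, 0.0585]
eef_rot: [0.12, 3.139, -0.0]
wrist_force: [0.0, -0.2, 0.3]
opening: 0.0421
gripper_force: 0.0
```

Call:
send_rows(
  commands=[
    {"hand": 1, "offset": [0, 0, 0], "twist": 0},
    {"hand": 1, "offset": [0, 0, 0], "twist": 0},
    {"hand": 1, "offset": [0, 0, 0], "twist": 0},
    {"hand": 1, "offset": [0, 0, 0], "twist": 0},
    {"hand": 1, "offset": [0, 0, 0], "twist": 0},
  ],
)

```text
t: 23.7
tool_pos: [0.4573, 0.0515, 0.0588]
eef_rot: [0.115, 3.138, 0.004]
wrist_force: [-0.5, 8.3, 2.8]
opening: 0.0173
gripper_force: 30.0
```

```bash
cat >> h.py <<'E'
def dotgap(name):
    s=snap("side",name); TIP=(365.4,193.0)
    hsv=cv2.cvtColor(s["frame"],cv2.COLOR_BGR2HSV)[170:225,325:385]; k=((hsv[...,0]<8)|(hsv[...,0]>170))&(hsv[...,1]>100)&(hsv[...,2]>60)
    n,l,st,ce=cv2.connectedComponentsWithStats(k.astype(np.uint8))
    tip=onz(s,*TIP,.067); print("tip",tip.round(4))
    for i in range(1,n):
        c=ce[i]+[325,170]; p=onz(s,*c,.059); v=tip-p; u=np.array([np.cos(-.077),np.sin(-.077)]); print(st[i,4],c.round(1),p.round(4),"along",round(v[:2]@u,4),"lat",round(v[:2]@[-u[1],u[0]],4))
E
python3 - <<'E'
from h import *
dotgap("s12"); move([.4571,.0493,.057])
E
```

```text
tip [0.6765 0.0367 0.067 ]
1 [334. 206.] [0.599  0.0522 0.059 ] along 0.0785 lat -0.0095
8 [339.8 207.2] [0.6071 0.0416 0.059 ] along 0.0695 lat 0.0004
2 [343.5 216.5] [0.597  0.0147 0.059 ] along 0.0776 lat 0.0281
tool [0.4573 0.0515 0.0588] yaw_y 85.79 offset units [ 0.   -0.04  0.04] F [-0.8  9.   3.6] q7 1.36 open 0.017
```

Call:
send_rows(
  commands=[
    {"hand": 1, "offset": [-0.26, 0, 0], "twist": 0},
    {"hand": 1, "offset": [-0.26, 0, 0], "twist": 0},
    {"hand": 1, "offset": [-0.26, 0, 0], "twist": 0},
    {"hand": 1, "offset": [-0.26, 0, 0], "twist": 0},
    {"hand": 1, "offset": [-0.26, 0, 0], "twist": 0},
  ],
)

```text
t: 24.38
tool_pos: [0.5216, 0.0466, 0.0588]
eef_rot: [0.116, 3.139, 0.003]
wrist_force: [-2.2, 8.9, 4.5]
opening: 0.0168
gripper_force: 30.0
```

Call:
send_rows(
  commands=[
    {"hand": 1, "offset": [0, 0, 0], "twist": 0},
    {"hand": 1, "offset": [0, 0, 0], "twist": 0},
  ],
)

```text
t: 24.62
tool_pos: [0.5234, 0.0464, 0.0588]
eef_rot: [0.117, 3.135, 0.004]
wrist_force: [2.8, 7.1, -0.5]
opening: 0.0171
gripper_force: 30.0
```

Run:
```python
from h import *
dotgap("s13"); move([.4571,.0493,.057])
s=load("s13"); w=snap("wrist","w13")
f=np.hstack([cv2.resize(s["frame"][170:230,330:410],(533,400),interpolation=cv2.INTER_CUBIC),cv2.resize(w["frame"][240:480,240:400],(267,400))]); cv2.imwrite("pics/c13.png",f)
```

```text
tip [0.6765 0.0367 0.067 ]
3 [358.7 195.3] [0.6647 0.0457 0.059 ] along 0.0124 lat -0.0081
9 [364.3 196.1] [0.6736 0.0362 0.059 ] along 0.0028 lat 0.0007
3 [368.3 205.7] [0.6621 0.0078 0.059 ] along 0.0121 lat 0.0299
tool [0.5233 0.0465 0.0588] yaw_y 85.74 offset units [ 1.32 -0.04  0.03] F [ 3.   6.5 -1.3] q7 1.39 open 0.017
```

View pics/c13.png

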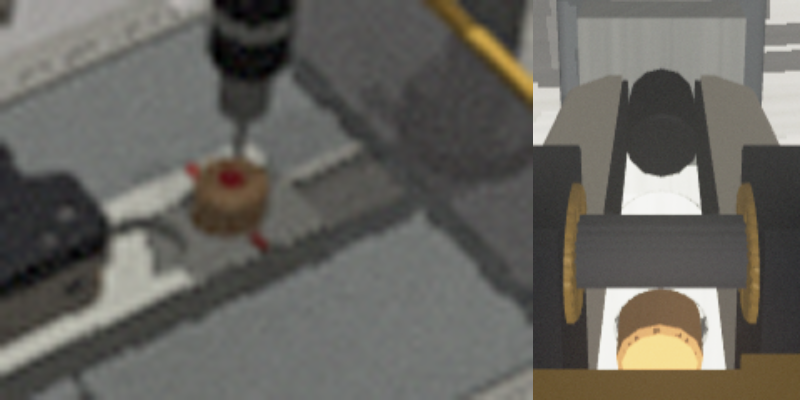

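The side zoom shows the dot at crop (231,178) and the bit tip at (241,152), so the dot is about 3 mm short of the tip. I'll nudge it in and recheck, including the red-line midpoint as a second estimate.

Call:
send_rows(
  commands=[
    {"hand": 1, "offset": [-0.05, 0, 0], "twist": 0},
    {"hand": 1, "offset": [0, 0, 0], "twist": 0},
    {"hand": 1, "offset": [0, 0, 0], "twist": 0},
    {"hand": 1, "offset": [0, 0, 0], "twist": 0},
  ],
)

```text
t: 25.22
tool_pos: [0.5243, 0.0464, 0.0588]
eef_rot: [0.116, 3.138, 0.004]
wrist_force: [-0.3, 7.1, 3.1]
opening: 0.0171
gripper_force: 30.0
```

Run:
```python
from h import *
dotgap("s14"); move([.4571,.0493,.057])
s=load("s14"); u=np.array([np.cos(-.077),np.sin(-.077)])
f=s["frame"][185:215,350:378].astype(int); r=f[...,2]-(f[...,0]+f[...,1])/2
k=np.clip(r-15,0,None); 
n,l,st,ce=cv2.connectedComponentsWithStats((k>5).astype(np.uint8)); tip=onz(s,365.4,192.9,.067)
P=[]
for i in range(1,n):
    if st[i,4]<3: continue
    w=k*(l==i); ys,xs=np.mgrid[185:215,350:378]; c=((w*xs).sum()/w.sum(),(w*ys).sum()/w.sum()); 
    for z in(.059,.045): p=onz(s,*c,z); print(np.round(c,2),st[i,4],z,p.round(4),"along",((tip-p)[:2]@u).round(4))
```

```text
tip [0.6765 0.0367 0.067 ]
1 [359. 195.] [0.666  0.0461 0.059 ] along 0.0112 lat -0.0085
9 [364.7 196.1] [0.6742 0.0358 0.059 ] along 0.0021 lat 0.0011
2 [368.5 205.5] [0.6627 0.008  0.059 ] along 0.0115 lat 0.0297
tool [0.5243 0.0464 0.0588] yaw_y 85.77 offset units [ 1.35 -0.04  0.03] F [-0.9  7.4  3.8] q7 1.39 open 0.0172
[364.36 197.88] 104 0.059 [0.6702 0.0319 0.059 ] along 0.0061
[364.36 197.88] 104 0.045 [0.6794 0.0417 0.045 ] along -0.0024
```

Call:
send_rows(
  commands=[
    {"hand": 1, "offset": [-0.04, 0, 0], "twist": 0},
    {"hand": 1, "offset": [0, 0, 0], "twist": 0},
    {"hand": 1, "offset": [0, 0, 0], "twist": 0},
    {"hand": 1, "offset": [0, 0, 0], "twist": 0},
  ],
)

```text
t: 25.78
tool_pos: [0.5261, 0.0462, 0.0588]
eef_rot: [0.116, 3.138, 0.004]
wrist_force: [-0.3, 7.9, 2.9]
opening: 0.0171
gripper_force: 30.0
```

```bash
cat >> h.py <<'E'
def reds(s,TIP=(365.4,192.9)):
    u=np.array([np.cos(-.077),np.sin(-.077)]); f=s["frame"][185:212,350:378].astype(float); r=f[...,2]-np.maximum(f[...,0],0)
    h=cv2.cvtColor(s["frame"],cv2.COLOR_BGR2HSV)[185:212,350:378]; k=((h[...,0]<8)|(h[...,0]>170))&(h[...,1]>80)
    n,l,st,ce=cv2.connectedComponentsWithStats(k.astype(np.uint8),connectivity=8); ys,xs=np.mgrid[185:212,350:378]
    tip=onz(s,*TIP,.067)
    for i in range(1,n):
        w=(f[...,2]-f[...,1]).clip(0)*(l==i); c=((w*xs).sum()/w.sum(),(w*ys).sum()/w.sum()); p=onz(s,*c,.059);q=onz(s,*c,.045)
        print(st[i,4],np.round(c,2),"dot along",((tip-p)[:2]@u).round(4),"line along",((tip-q)[:2]@u).round(4),q.round(4))
E
python3 - <<'E'
from h import *
s=snap("side","s15"); reds(s); move([.4571,.0493,.057])
E
```

```text
2 [359.64 194.64] dot along 0.0095 line along 0.001 [0.6771 0.0563 0.045 ]
9 [365.28 195.86] dot along 0.0007 line along -0.0079 [0.6853 0.0455 0.045 ]
3 [369.53 205.31] dot along 0.0093 line along 0.0009 [0.6742 0.0166 0.045 ]
tool [0.5261 0.0462 0.0588] yaw_y 85.77 offset units [ 1.38 -0.04  0.03] F [-0.6  8.3  4.3] q7 1.39 open 0.0173
```

Both estimates agree that less than 1 mm remains. After a tiny final nudge I'll release the knob and go to the left wing.

Call:
send_rows(
  commands=[
    {"hand": 1, "offset": [-0.015, 0, 0], "twist": 0},
    {"hand": 1, "offset": [0, 0, 0], "twist": 0},
    {"hand": -0.2, "offset": [0, 0, 0], "twist": 0},
    {"hand": -0.2, "offset": [0, 0, 0], "twist": 0},
    {"hand": -0.2, "offset": [0, 0, 0], "twist": 0},
  ],
)

```text
t: 26.45
tool_pos: [0.5266, 0.0434, 0.0582]
eef_rot: [0.121, 3.139, -0.0]
wrist_force: [-0.4, -0.1, -0.0]
opening: 0.0425
gripper_force: 0.0
```

Call:
send_rows(
  commands=[
    {"hand": -0.2, "offset": [0, 0, -0.6], "twist": 0},
    {"hand": -0.2, "offset": [0, 0, -1], "twist": 0},
    {"hand": -0.2, "offset": [0, 0, -1], "twist": 0},
    {"hand": -0.2, "offset": [0.1, 0.9, -0.2], "twist": 0},
    {"hand": -0.2, "offset": [0.1, 0.9, 0], "twist": 0},
  ],
)

```text
t: 27.08
tool_pos: [0.5242, 0.1348, 0.1997]
eef_rot: [0.123, 3.136, 0.001]
wrist_force: [0.6, 0.2, -0.6]
opening: 0.0558
gripper_force: 0.0
```

Call:
send_rows(
  commands=[
    {"hand": -0.2, "offset": [0.1, 0.9, 0], "twist": 0},
    {"hand": -0.2, "offset": [0, 0.9, 0], "twist": 0},
    {"hand": -0.2, "offset": [0, 0.7, 0], "twist": 0},
    {"hand": -0.2, "offset": [-0.8, 0.1, 0], "twist": 0},
    {"hand": -0.2, "offset": [-0.8, 0, 0], "twist": 0},
  ],
)

```text
t: 27.7
tool_pos: [0.6087, 0.2593, 0.1981]
eef_rot: [-0.117, -3.139, -0.0]
wrist_force: [0.0, 0.2, 0.5]
opening: 0.0555
gripper_force: 0.0
```

Call:
send_rows(
  commands=[
    {"hand": -0.2, "offset": [-0.9, 0, 0], "twist": 0},
    {"hand": -0.2, "offset": [0, 0, 0], "twist": 0},
    {"hand": -0.2, "offset": [0, 0, 0], "twist": 0},
  ],
)

```text
t: 28.08
tool_pos: [0.6522, 0.2545, 0.1975]
eef_rot: [-0.12, -3.138, 0.001]
wrist_force: [0.2, -0.5, -0.3]
opening: 0.0559
gripper_force: 0.0
```

Run:
```python
from h import *
d=snap("wrist","w16"); s=snap("side","s16"); reds(s); move([.690,.262,.012],85.6)
print(proj(d,[[.69,.262,.022],[.674,.034,.067]]))
```

```text
2 [359.61 194.61] dot along 0.0095 line along 0.001 [0.6771 0.0564 0.045 ]
9 [365.42 195.68] dot along 0.0001 line along -0.0085 [0.6859 0.0458 0.045 ]
3 [369.56 205.28] dot along 0.0092 line along 0.0008 [0.6743 0.0166 0.045 ]
tool [0.6518 0.255  0.1981] yaw_y 85.66 offset units [-0.75  0.2   3.72] F [0.5 0.4 0.4] q7 1.1 open 0.056
twist units 0.02
[[330.54229245 259.41914907]
 [ 32.9636535  279.52998683]]
```

View pics/w16.png

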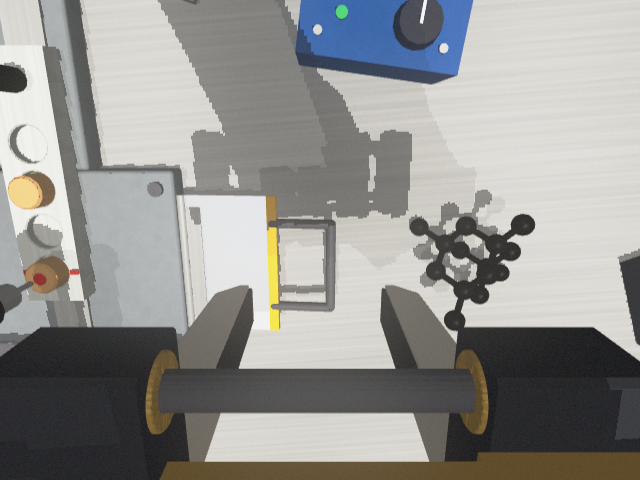

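The wrist view shows the left bail bar from (333,222) to (331,308) with its middle at (332,265), the yellow panel edge at (274,262), the dot in nest 1 at (40,279) with the bit tip just left of it, and the diamond model at (470,250), which must be avoided. Next I'll compute the bail position and check the tip-to-dot gap in this second view.

Run:
```python
from h import *
d=load("w16")
for z in(.022,.03,.037):
    a,b,m=[onz(d,*p,z) for p in((333,220),(331,310),(332,265))]; print(z,m.round(4),"len",np.linalg.norm(a-b).round(4))
c=d["frame"][262:306,0:64]; cv2.imwrite("pics/tip16.png",cv2.resize(c,(768,528),interpolation=cv2.INTER_CUBIC))
s=load("s16"); cs=s["frame"][130:175,295:350]
# side view bar: project candidate points
for z in(.022,.03,.037): print(z,proj(s,onz(d,332,265,z)),"dia",onz(d,417,227,.06).round(3))
g=cv2.cvtColor(s["frame"],cv2.COLOR_BGR2GRAY); print(g[140:162:1,304:326:1])
```

```text
0.022 [0.6952 0.2629 0.022 ] len 0.0828
0.03 [0.6924 0.2628 0.03  ] len 0.0809
0.037 [0.69   0.2627 0.037 ] len 0.0792
0.022 [[314.35408751 151.21832975]] dia [0.657 0.328 0.06 ]
0.03 [[313.47935255 149.2765259 ]] dia [0.657 0.328 0.06 ]
0.037 [[312.70595483 147.55967823]] dia [0.657 0.328 0.06 ]
[[139 138 138 142 137 137 138 140 138 141 138 138 139 136 136 138 139 135
  138 138 139 140]
 [141 138 136 139 140 139 137 138 136 139 140 137 135 136 136 135 139 138
  138 143 137 136]
 [137 139 138 139 140 141 139 141 141 138 140 137 140 138 139 138 136 143
  137 125 122 105]
 [140 135 136 135 143 142 138 138 137 137 138 139 139 139 139 142 135 121
  106  87  83  62]
 [136 141 141 136 132 137 140 138 140 139 140 138 142 136 123 121 106  83
   62  61  40  41]
 [126 133 131 136 139 139 139 140 139 142 141 136 123 109  88  79  64  55
   42  45  70  77]
 [126 123 128 124 134 132 141 140 132 127 126 104  77  60  54  52  38  47
   82 109 124 123]
 [126 129 125 128 130 137 134 122 103  87  81  63  55  47  55  60  79 109
  128 144 138 142]
 [129 132 131 125 115 116 103  82  61  60  46  33  47  85 
[... 544 characters left out ...]
7 132 134 131 127 120 105  94
   67  73  72  61]
 [ 96 124 136 138 136 139 138 142 140 141 132 129 128 122 104  96  68  76
   93 117 101  71]
 [ 62  98 123 136 139 137 137 131 135 134 125 100 107  96  73  76  92 114
  124 145 135  98]
 [ 40  63  93 122 136 134 129 127 119 105  95  72  71  74  94 113 123 136
  139 138 141 137]
 [ 27  49  67  91 120 131 121 106 100  71  72  79  94 116 128 137 140 138
  135 142 149 150]
 [ 63  40  61  74  98 105  97  72  79  98 113 113 122 140 137 141 141 144
  147 150 151 152]
 [ 99  33  35  67  74  63  68  92 114 125 141 138 140 139 139 144 144 148
  153 153 148 143]
 [ 92  50  38  49  60  69  93 121 136 136 138 139 140 141 139 141 148 147
  136 151 151 141]]
```

View pics/tip16.png

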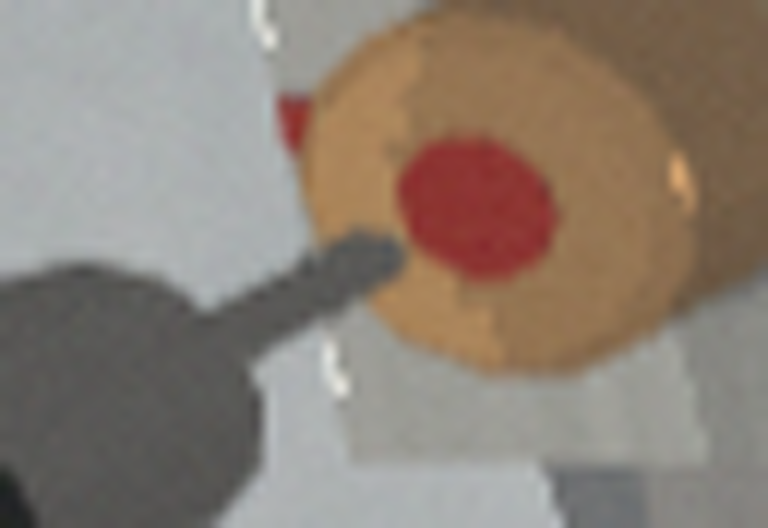

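In this zoom the bit tip is at about (32,282.8) and the dot at (39.3,278.6). I'll convert those to a gap.

Run:
```python
from h import *
d=load("w16"); s=load("s16"); u=np.array([np.cos(-.077),np.sin(-.077)]); v=np.array([-u[1],u[0]])
D=onz(d,39.25,278.6,.059)
for tp in((32,282.75),(31.5,283),(32.5,282.5)):
    T=onz(d,*tp,.067); print(T.round(4),D.round(4),"along",((T-D)[:2]@u).round(4),"lat",((T-D)[:2]@v).round(4))
print("dot tri",tri(d,(39.25,278.6),s,(365.42,195.68)),"tip tri",tri(d,(32,282.75),s,(365.4,192.9)))
```

```text
[0.6765 0.0326 0.067 ] [0.6762 0.0331 0.059 ] along 0.0003 lat -0.0004
[0.6767 0.0321 0.067 ] [0.6762 0.0331 0.059 ] along 0.0005 lat -0.0009
[0.6764 0.033  0.067 ] [0.6762 0.0331 0.059 ] along 0.0001 lat -0.0
dot tri (array([0.67545213, 0.0345205 , 0.06086414]), np.float64(0.00033009095970022863)) tip tri (array([0.67517536, 0.03496899, 0.06986267]), np.float64(0.0007624556033533126))
```

The dot is under the tip to within about 0.5 mm in both views. Now gripping the left bail bar.

Call:
send_rows(
  commands=[
    {"hand": 0.3, "offset": [-0.4, 0.1, 0.3], "twist": 0},
    {"hand": 0.3, "offset": [-0.41, 0.116, 0.6], "twist": 0},
    {"hand": 0.3, "offset": [0, 0, 0.9], "twist": 0},
    {"hand": 0.3, "offset": [0, 0, 0.7], "twist": 0},
    {"hand": 0.3, "offset": [0, 0, 0], "twist": 0},
  ],
)

```text
t: 28.8
tool_pos: [0.6916, 0.2623, 0.0707]
eef_rot: [-0.118, -3.134, 0.003]
wrist_force: [0.2, -0.2, 0.6]
opening: 0.0327
gripper_force: 0.0
```

Call:
send_rows(
  commands=[
    {"hand": 0.3, "offset": [0, 0, 0.4], "twist": 0},
    {"hand": 0.3, "offset": [0, 0, 0.4], "twist": 0},
    {"hand": 0.3, "offset": [0, 0, 0.3], "twist": 0},
    {"hand": 0.3, "offset": [0, 0, 0], "twist": 0},
    {"hand": 0.3, "offset": [0, 0, 0], "twist": 0},
  ],
)

```text
t: 29.42
tool_pos: [0.6945, 0.2625, 0.0184]
eef_rot: [0.12, 3.139, 0.0]
wrist_force: [0.4, 0.4, 0.3]
opening: 0.0326
gripper_force: 0.0
```

Run:
```python
from h import *
move([.6930,.2627,.018],85.6)
```

```text
tool [0.6945 0.2625 0.0184] yaw_y 85.62 offset units [0.03 0.   0.01] F [0.4 0.4 0.3] q7 1.13 open 0.0326
twist units 0.01
```

Call:
send_rows(
  commands=[
    {"hand": 1, "offset": [0, 0, 0], "twist": 0},
    {"hand": 1, "offset": [0, 0, 0], "twist": 0},
    {"hand": 1, "offset": [0, 0, 0], "twist": 0},
    {"hand": 1, "offset": [0, 0, 0], "twist": 0},
    {"hand": 1, "offset": [0, 0, 0], "twist": 0},
  ],
)

```text
t: 30.05
tool_pos: [0.6944, 0.2628, 0.0183]
eef_rot: [0.12, 3.139, 0.001]
wrist_force: [0.5, 0.7, 0.1]
opening: 0.007
gripper_force: 30.0
```

Call:
send_rows(
  commands=[
    {"hand": 1, "offset": [0, -0.045, -0.347], "twist": 0},
    {"hand": 1, "offset": [0, 0, 0], "twist": 0},
    {"hand": 1, "offset": [0, -0.093, -0.337], "twist": 0},
    {"hand": 1, "offset": [0, 0, 0], "twist": 0},
  ],
)

```text
t: 30.55
tool_pos: [0.6938, 0.2548, 0.0537]
eef_rot: [0.121, 3.139, -0.0]
wrist_force: [-0.6, -0.4, -0.5]
opening: 0.0067
gripper_force: 30.0
```

Call:
send_rows(
  commands=[
    {"hand": 1, "offset": [0, -0.14, -0.321], "twist": 0},
    {"hand": 1, "offset": [0, 0, 0], "twist": 0},
    {"hand": 1, "offset": [0, -0.183, -0.298], "twist": 0},
    {"hand": 1, "offset": [0, 0, 0], "twist": 0},
  ],
)

```text
t: 31.05
tool_pos: [0.6925, 0.2386, 0.0844]
eef_rot: [0.121, 3.139, -0.0]
wrist_force: [0.3, -0.5, -1.1]
opening: 0.0067
gripper_force: 30.0
```

Call:
send_rows(
  commands=[
    {"hand": 1, "offset": [0, -0.223, -0.27], "twist": 0},
    {"hand": 1, "offset": [0, 0, 0], "twist": 0},
    {"hand": 1, "offset": [0, -0.258, -0.236], "twist": 0},
    {"hand": 1, "offset": [0, 0, 0], "twist": 0},
  ],
)

```text
t: 31.55
tool_pos: [0.6906, 0.2148, 0.1096]
eef_rot: [0.121, 3.139, 0.0]
wrist_force: [0.8, 0.5, 0.4]
opening: 0.0068
gripper_force: 30.0
```

Call:
send_rows(
  commands=[
    {"hand": 1, "offset": [0, -0.288, -0.198], "twist": 0},
    {"hand": 1, "offset": [0, 0, 0], "twist": 0},
    {"hand": 1, "offset": [0, -0.313, -0.156], "twist": 0},
    {"hand": 1, "offset": [0, 0, 0], "twist": 0},
  ],
)

```text
t: 32.05
tool_pos: [0.6885, 0.1852, 0.1275]
eef_rot: [0.121, 3.139, 0.001]
wrist_force: [-0.7, 2.2, 6.2]
opening: 0.007
gripper_force: 30.0
```

Run:
```python
from h import *
move([.6930,.2627,.018],85.6); s=snap("side","s17"); d=snap("wrist","w17"); reds(s)
cv2.imwrite("pics/c17.png",np.hstack([cv2.resize(s["frame"][60:260,270:430],(400,500)),cv2.resize(d["frame"][:,:],(400,500))]))
```

```text
tool [0.6885 0.1852 0.1275] yaw_y 85.58 offset units [0.03 1.55 2.19] F [-0.7  2.2  6.2] q7 1.21 open 0.007
twist units -0.0
1 [360. 195.] dot along 0.0094 line along 0.001 [0.6771 0.0549 0.045 ]
10 [365.47 195.75] dot along 0.0001 line along -0.0085 [0.6858 0.0455 0.045 ]
3 [369.53 205.24] dot along 0.0092 line along 0.0008 [0.6743 0.0167 0.045 ]
```

View pics/c17.png

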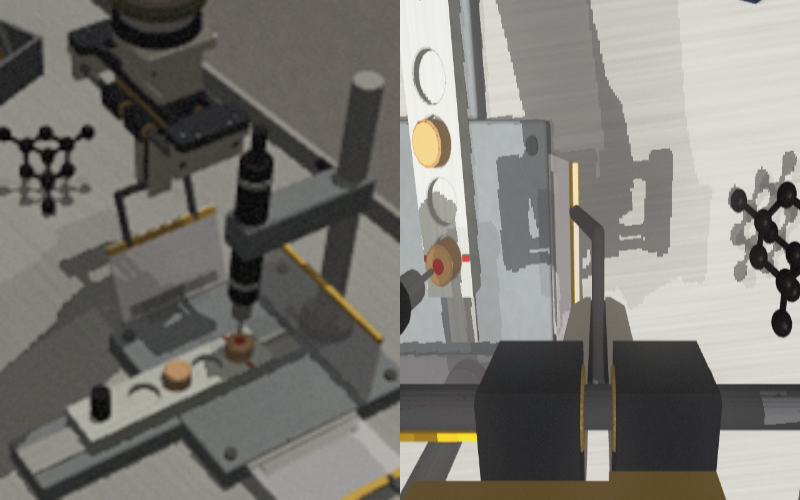

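The left wing is at about 70° and well held in the bail grip, and the dot is still under the tip. I'll release, lift, move outward and turn 90° for the final push, so the gripper body stays clear of the hand-piece.

Call:
send_rows(
  commands=[
    {"hand": 0.3, "offset": [0, 0, 0], "twist": 0},
    {"hand": 0.3, "offset": [0, 0, 0], "twist": 0},
    {"hand": 0.3, "offset": [0, 0, 0], "twist": 0},
    {"hand": 0.3, "offset": [0, 0, -0.4], "twist": 0},
    {"hand": 0.3, "offset": [0, 0, -0.6], "twist": 0},
  ],
)

```text
t: 32.78
tool_pos: [0.688, 0.1853, 0.1771]
eef_rot: [-0.12, -3.138, 0.001]
wrist_force: [0.6, 0.5, 0.2]
opening: 0.032
gripper_force: 0.0
```

Call:
send_rows(
  commands=[
    {"hand": 1, "offset": [0, 0.5, 0], "twist": 0},
    {"hand": 1, "offset": [0, 0.5, 0], "twist": 0},
    {"hand": 1, "offset": [0, 0, 0], "twist": 1},
    {"hand": 1, "offset": [0, 0, 0], "twist": 1},
    {"hand": 1, "offset": [0, 0, 0], "twist": 1},
  ],
)

```text
t: 33.4
tool_pos: [0.6913, 0.2378, 0.1751]
eef_rot: [-0.447, -3.108, 0.0]
wrist_force: [1.1, 0.3, 0.1]
opening: 0.0007
gripper_force: 0.0
```

Call:
send_rows(
  commands=[
    {"hand": 1, "offset": [0, 0, 0], "twist": 1},
    {"hand": 1, "offset": [0, 0, 0], "twist": 1},
    {"hand": 1, "offset": [0, 0, 0], "twist": 1},
    {"hand": 1, "offset": [0, 0, 0], "twist": 1},
    {"hand": 1, "offset": [0, 0, 0], "twist": 1},
  ],
)

```text
t: 34.02
tool_pos: [0.6913, 0.2377, 0.175]
eef_rot: [-0.98, -2.983, 0.001]
wrist_force: [-0.1, -0.3, 0.2]
opening: 0.0006
gripper_force: 0.0
```

Call:
send_rows(
  commands=[
    {"hand": 1, "offset": [0, 0, 0], "twist": 1},
    {"hand": 1, "offset": [0, 0, 0], "twist": 1},
    {"hand": 1, "offset": [0, 0, 0], "twist": 1},
    {"hand": 1, "offset": [0, 0, 0], "twist": 1},
    {"hand": 1, "offset": [0, 0, 0], "twist": 1},
  ],
)

```text
t: 34.65
tool_pos: [0.6913, 0.2378, 0.175]
eef_rot: [-1.483, -2.768, 0.002]
wrist_force: [0.1, 0.5, 0.4]
opening: 0.0007
gripper_force: 0.0
```

Call:
send_rows(
  commands=[
    {"hand": 1, "offset": [0, 0, 0], "twist": 1},
    {"hand": 1, "offset": [0, 0, 0], "twist": 1},
    {"hand": 1, "offset": [0, 0, 0], "twist": 1},
    {"hand": 1, "offset": [0, 0, 0], "twist": 1},
    {"hand": 1, "offset": [0, 0, 0], "twist": 1},
  ],
)

```text
t: 35.28
tool_pos: [0.6913, 0.2378, 0.175]
eef_rot: [-1.941, -2.468, 0.002]
wrist_force: [0.0, 0.0, 0.1]
opening: -0.0002
gripper_force: 0.0
```

Call:
send_rows(
  commands=[
    {"hand": 1, "offset": [0, 0, 0], "twist": 1},
    {"hand": 1, "offset": [0, 0, 0], "twist": 1},
    {"hand": 1, "offset": [0, 0, 0], "twist": 1},
    {"hand": 1, "offset": [0, 0, 0], "twist": 1},
    {"hand": 1, "offset": [0, 0, 0], "twist": 0.5},
  ],
)

```text
t: 35.9
tool_pos: [0.6914, 0.2375, 0.1751]
eef_rot: [-2.303, -2.136, 0.002]
wrist_force: [1.4, -0.0, -0.6]
opening: 0.0005
gripper_force: 0.0
```

Run:
```python
from h import *
move([.687,.22,.125],-4.4)
```

```text
tool [0.6914 0.2375 0.1751] yaw_y -4.32 offset units [-0.35 -0.06  1.  ] F [ 1.4 -0.  -0.6] q7 -0.1 open 0.0005
twist units 0.02
```

Call:
send_rows(
  commands=[
    {"hand": 1, "offset": [0, -0.06, 0.5], "twist": 0},
    {"hand": 1, "offset": [0, 0, 0.5], "twist": 0},
    {"hand": 1, "offset": [-0.4, 0, 0], "twist": 0},
    {"hand": 1, "offset": [-0.4, 0, 0], "twist": 0},
    {"hand": 1, "offset": [-0.4, 0, 0], "twist": 0},
  ],
)

```text
t: 36.52
tool_pos: [0.6853, 0.1741, 0.1277]
eef_rot: [2.305, 2.133, 0.003]
wrist_force: [-0.3, 1.3, 1.8]
opening: 0.0006
gripper_force: 0.8
```

Call:
send_rows(
  commands=[
    {"hand": 1, "offset": [-0.15, 0, 0], "twist": 0},
    {"hand": 1, "offset": [-0.15, 0, 0], "twist": 0},
    {"hand": 1, "offset": [-0.1, 0, 0], "twist": 0},
    {"hand": 1, "offset": [0, 0, 0], "twist": 0},
  ],
)

```text
t: 37.02
tool_pos: [0.6829, 0.1556, 0.1262]
eef_rot: [2.305, 2.135, -0.001]
wrist_force: [-0.8, 0.1, -0.2]
opening: 0.0004
gripper_force: 0.0
```

Call:
send_rows(
  commands=[
    {"hand": 1, "offset": [-0.05, 0, 0], "twist": 0},
    {"hand": 1, "offset": [-0.05, 0, 0], "twist": 0},
    {"hand": 1, "offset": [0, 0, 0], "twist": 0},
  ],
)

```text
t: 37.4
tool_pos: [0.6826, 0.1518, 0.1262]
eef_rot: [-2.303, -2.135, -0.001]
wrist_force: [-0.1, 3.1, -0.7]
opening: 0.0003
gripper_force: 1.7
```

Call:
send_rows(
  commands=[
    {"hand": 1, "offset": [-0.05, 0, 0], "twist": 0},
    {"hand": 1, "offset": [-0.05, 0, 0], "twist": 0},
    {"hand": 1, "offset": [0, 0, 0], "twist": 0},
  ],
)

```text
t: 37.78
tool_pos: [0.6825, 0.1513, 0.1262]
eef_rot: [-2.298, -2.137, -0.006]
wrist_force: [0.9, 14.6, -0.6]
opening: 0.0001
gripper_force: 7.1
```

Call:
send_rows(
  commands=[
    {"hand": 1, "offset": [-0.05, 0, 0], "twist": 0},
    {"hand": 1, "offset": [0, 0, 0], "twist": 0},
    {"hand": 1, "offset": [0, 0, 0], "twist": 0},
  ],
)

```text
t: 38.15
tool_pos: [0.6824, 0.1512, 0.1262]
eef_rot: [-2.295, -2.138, -0.009]
wrist_force: [1.9, 18.9, -1.7]
opening: 0.0003
gripper_force: 9.7
```

The left wing is at its stop: 19 N, and the bar no longer moves. I'll retreat and go round the front to the right wing, turning back on the way.

Call:
send_rows(
  commands=[
    {"hand": 1, "offset": [0.4, 0, 0], "twist": 0},
    {"hand": 1, "offset": [0.5, 0, -0.3], "twist": 0},
    {"hand": 1, "offset": [0, 0, -0.9], "twist": 0},
    {"hand": 1, "offset": [0, -0.8, -0.4], "twist": 0},
    {"hand": 1, "offset": [0, -1, 0], "twist": 0},
  ],
)

```text
t: 38.78
tool_pos: [0.5964, 0.1943, 0.2078]
eef_rot: [2.304, 2.132, 0.004]
wrist_force: [0.0, 1.7, -0.5]
opening: 0.0004
gripper_force: 0.0
```

Call:
send_rows(
  commands=[
    {"hand": 1, "offset": [0, -1, 0], "twist": 0},
    {"hand": 1, "offset": [0, -1, 0], "twist": 0},
    {"hand": 1, "offset": [-0.5, -0.6, 0], "twist": 0},
    {"hand": 1, "offset": [-1, 0, 0], "twist": 0},
    {"hand": 1, "offset": [-1, 0, 0], "twist": 0},
  ],
)

```text
t: 39.4
tool_pos: [0.4563, 0.0792, 0.2065]
eef_rot: [2.303, 2.136, 0.0]
wrist_force: [1.1, -0.4, 0.1]
opening: 0.0005
gripper_force: 0.0
```

Call:
send_rows(
  commands=[
    {"hand": 1, "offset": [-1, 0, 0], "twist": 0},
    {"hand": 1, "offset": [-1, 0, 0], "twist": 0},
    {"hand": 1, "offset": [-1, 0, 0], "twist": 0},
    {"hand": 1, "offset": [-1, 0, 0], "twist": 0},
    {"hand": 1, "offset": [-1, 0.5, 0], "twist": 0},
  ],
)

```text
t: 40.02
tool_pos: [0.461, -0.1725, 0.2065]
eef_rot: [-2.305, -2.133, 0.001]
wrist_force: [1.6, 1.6, 0.3]
opening: 0.0005
gripper_force: 0.0
```

Call:
send_rows(
  commands=[
    {"hand": -0.2, "offset": [-0.5, 1, 0], "twist": 0},
    {"hand": -0.2, "offset": [0, 1, 0], "twist": 0},
    {"hand": -0.2, "offset": [0, 0, 0], "twist": -1},
    {"hand": -0.2, "offset": [0, 0, 0], "twist": -1},
    {"hand": -0.2, "offset": [0, 0, 0], "twist": -1},
  ],
)

```text
t: 40.65
tool_pos: [0.5599, -0.204, 0.2061]
eef_rot: [-2.067, -2.366, 0.002]
wrist_force: [0.4, -0.5, 0.3]
opening: 0.0462
gripper_force: 0.0
```

Call:
send_rows(
  commands=[
    {"hand": -0.2, "offset": [0, 0, 0], "twist": -1},
    {"hand": -0.2, "offset": [0, 0, 0], "twist": -1},
    {"hand": -0.2, "offset": [0, 0, 0], "twist": -1},
    {"hand": -0.2, "offset": [0, 0, 0], "twist": -1},
    {"hand": -0.2, "offset": [0, 0, 0], "twist": -1},
  ],
)

```text
t: 41.28
tool_pos: [0.56, -0.204, 0.2062]
eef_rot: [1.625, 2.689, -0.002]
wrist_force: [0.4, -0.3, 0.5]
opening: 0.0557
gripper_force: 0.0
```

Call:
send_rows(
  commands=[
    {"hand": -0.2, "offset": [0, 0, 0], "twist": -1},
    {"hand": -0.2, "offset": [0, 0, 0], "twist": -1},
    {"hand": -0.2, "offset": [0, 0, 0], "twist": -1},
    {"hand": -0.2, "offset": [0, 0, 0], "twist": -1},
    {"hand": -0.2, "offset": [0, 0, 0], "twist": -1},
  ],
)

```text
t: 41.9
tool_pos: [0.5599, -0.204, 0.2062]
eef_rot: [-1.133, -2.93, 0.002]
wrist_force: [-0.1, 0.5, -0.3]
opening: 0.0556
gripper_force: 0.0
```

Call:
send_rows(
  commands=[
    {"hand": -0.2, "offset": [0, 0, 0], "twist": -1},
    {"hand": -0.2, "offset": [0, 0, 0], "twist": -1},
    {"hand": -0.2, "offset": [0, 0, 0], "twist": -1},
    {"hand": -0.2, "offset": [0, 0, 0], "twist": -1},
    {"hand": -0.2, "offset": [0, 0, 0], "twist": -1},
  ],
)

```text
t: 42.52
tool_pos: [0.56, -0.204, 0.2062]
eef_rot: [-0.607, -3.082, 0.002]
wrist_force: [0.0, 0.6, 0.6]
opening: 0.0557
gripper_force: 0.0
```

Call:
send_rows(
  commands=[
    {"hand": -0.2, "offset": [0, 0, 0], "twist": -1},
    {"hand": -0.2, "offset": [0, 0, 0], "twist": -1},
    {"hand": -0.2, "offset": [0, 0, 0], "twist": -1},
    {"hand": -0.2, "offset": [0, 0, 0], "twist": -1},
    {"hand": -0.2, "offset": [0, 0, 0], "twist": -0.5},
  ],
)

```text
t: 43.15
tool_pos: [0.56, -0.204, 0.2062]
eef_rot: [-0.119, -3.139, 0.001]
wrist_force: [-0.2, 0.7, 0.1]
opening: 0.0553
gripper_force: 0.0
```

Run:
```python
from h import *
d=snap("wrist","w20"); s=snap("side","s20"); reds(s); move([.62,-.195,.2],85.6); print(proj(d,[[.658,-.195,.03]]),proj(s,[[.658,-.195,.022],[.658,-.195,.037],[.684,.137,.147]]))
```

```text
2 [359.62 194.62] dot along 0.0095 line along 0.001 [0.6771 0.0563 0.045 ]
10 [365.44 195.8 ] dot along 0.0002 line along -0.0083 [0.6857 0.0454 0.045 ]
4 [369.47 205.03] dot along 0.009 line along 0.0005 [0.6746 0.0173 0.045 ]
tool [ 0.5601 -0.2038  0.2062] yaw_y 85.6 offset units [-1.18  0.27  0.12] F [ 0.2 -0.3  0.4] q7 1.82 open 0.0554
twist units -0.0
[[336.4607165 321.7338153]] [[426.93176144 275.97486987]
 [428.11235552 271.80903514]
 [342.38888693 140.90682919]]
```

View pics/w20.png

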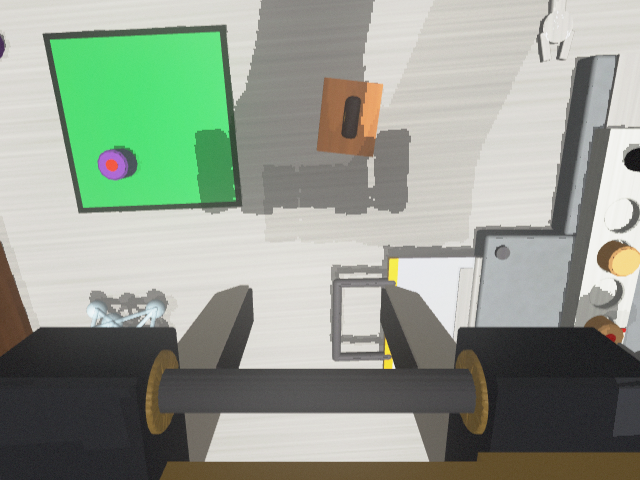

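The wrist view shows the right bail bar from (335,281) to (337,358), matching the prediction (336,322) from the stand geometry, with the key upright in its stand at (351,117). Gripping the right bail.

Call:
send_rows(
  commands=[
    {"hand": 0.3, "offset": [-0.65, 0.1, 0], "twist": 0},
    {"hand": 0.3, "offset": [-0.65, 0.1, 0.3], "twist": 0},
    {"hand": 0.3, "offset": [-0.65, 0.12, 0.6], "twist": 0},
    {"hand": 0.3, "offset": [0, 0, 0.9], "twist": 0},
    {"hand": 0.3, "offset": [0, 0, 0.7], "twist": 0},
  ],
)

```text
t: 43.88
tool_pos: [0.6586, -0.1946, 0.0793]
eef_rot: [-0.121, -3.138, 0.0]
wrist_force: [-0.2, 0.8, 0.7]
opening: 0.0326
gripper_force: 0.0
```

Call:
send_rows(
  commands=[
    {"hand": 0.3, "offset": [0, 0, 0.4], "twist": 0},
    {"hand": 0.3, "offset": [0, 0, 0.4], "twist": 0},
    {"hand": 0.3, "offset": [0, 0, 0.4], "twist": 0},
    {"hand": 0.3, "offset": [0, 0, 0], "twist": 0},
    {"hand": 0.3, "offset": [0, 0, 0], "twist": 0},
  ],
)

```text
t: 44.5
tool_pos: [0.6592, -0.195, 0.0219]
eef_rot: [0.12, 3.138, -0.0]
wrist_force: [0.5, -0.2, -0.0]
opening: 0.0325
gripper_force: 0.0
```

Call:
send_rows(
  commands=[
    {"hand": 1, "offset": [0, 0, 0], "twist": 0},
    {"hand": 1, "offset": [0, 0, 0], "twist": 0},
    {"hand": 1, "offset": [0, 0, 0], "twist": 0},
    {"hand": 1, "offset": [0, 0, 0], "twist": 0},
    {"hand": 1, "offset": [0, 0, 0], "twist": 0},
  ],
)

```text
t: 45.12
tool_pos: [0.6591, -0.1935, 0.0214]
eef_rot: [0.118, 3.139, 0.002]
wrist_force: [0.5, 5.4, 0.8]
opening: 0.0068
gripper_force: 30.0
```

Call:
send_rows(
  commands=[
    {"hand": 1, "offset": [0, 0.045, -0.347], "twist": 0},
    {"hand": 1, "offset": [0, 0, 0], "twist": 0},
    {"hand": 1, "offset": [0, 0.093, -0.337], "twist": 0},
    {"hand": 1, "offset": [0, 0, 0], "twist": 0},
  ],
)

```text
t: 45.62
tool_pos: [0.6596, -0.1869, 0.0567]
eef_rot: [0.119, 3.139, 0.001]
wrist_force: [1.5, 5.0, -1.0]
opening: 0.0068
gripper_force: 30.0
```

Call:
send_rows(
  commands=[
    {"hand": 1, "offset": [0, 0.14, -0.321], "twist": 0},
    {"hand": 1, "offset": [0, 0, 0], "twist": 0},
    {"hand": 1, "offset": [0, 0.183, -0.298], "twist": 0},
    {"hand": 1, "offset": [0, 0, 0], "twist": 0},
  ],
)

```text
t: 46.12
tool_pos: [0.6607, -0.172, 0.0876]
eef_rot: [0.12, 3.138, -0.001]
wrist_force: [0.9, -0.4, -0.0]
opening: 0.0068
gripper_force: 30.0
```

Call:
send_rows(
  commands=[
    {"hand": 1, "offset": [0, 0.223, -0.27], "twist": 0},
    {"hand": 1, "offset": [0, 0, 0], "twist": 0},
    {"hand": 1, "offset": [0, 0.258, -0.236], "twist": 0},
    {"hand": 1, "offset": [0, 0, 0], "twist": 0},
  ],
)

```text
t: 46.62
tool_pos: [0.6625, -0.1498, 0.1133]
eef_rot: [0.121, 3.138, -0.004]
wrist_force: [-0.8, -7.1, 7.6]
opening: 0.0067
gripper_force: 30.0
```

Call:
send_rows(
  commands=[
    {"hand": 1, "offset": [0, 0.288, -0.198], "twist": 0},
    {"hand": 1, "offset": [0, 0, 0], "twist": 0},
    {"hand": 1, "offset": [0, 0.313, -0.156], "twist": 0},
    {"hand": 1, "offset": [0, 0, 0], "twist": 0},
  ],
)

```text
t: 47.12
tool_pos: [0.6649, -0.1201, 0.1318]
eef_rot: [0.122, 3.137, -0.004]
wrist_force: [-3.1, -7.1, 16.1]
opening: 0.0072
gripper_force: 30.0
```

Right wing near 70°. The same final step is next, now pushing toward +y.

Call:
send_rows(
  commands=[
    {"hand": 0.3, "offset": [0, 0, 0], "twist": 0},
    {"hand": 0.3, "offset": [0, 0, 0], "twist": 0},
    {"hand": 0.3, "offset": [0, 0, 0], "twist": 0},
    {"hand": 0.3, "offset": [0, 0, -0.4], "twist": 0},
    {"hand": 0.3, "offset": [0, 0, -0.6], "twist": 0},
  ],
)

```text
t: 47.75
tool_pos: [0.6642, -0.1177, 0.1801]
eef_rot: [-0.12, -3.138, -0.0]
wrist_force: [0.4, -1.1, -0.0]
opening: 0.0324
gripper_force: 0.0
```

Call:
send_rows(
  commands=[
    {"hand": 1, "offset": [0, -0.5, 0], "twist": 0},
    {"hand": 1, "offset": [0, -0.5, 0], "twist": 0},
    {"hand": 1, "offset": [0, 0, 0], "twist": 1},
    {"hand": 1, "offset": [0, 0, 0], "twist": 1},
    {"hand": 1, "offset": [0, 0, 0], "twist": 1},
  ],
)

```text
t: 48.38
tool_pos: [0.6611, -0.1678, 0.1808]
eef_rot: [0.451, 3.108, 0.0]
wrist_force: [-0.1, 0.1, 0.8]
opening: 0.0005
gripper_force: 0.0
```

Call:
send_rows(
  commands=[
    {"hand": 1, "offset": [0, 0, 0], "twist": 1},
    {"hand": 1, "offset": [0, 0, 0], "twist": 1},
    {"hand": 1, "offset": [0, 0, 0], "twist": 1},
    {"hand": 1, "offset": [0, 0, 0], "twist": 1},
    {"hand": 1, "offset": [0, 0, 0], "twist": 1},
  ],
)

```text
t: 49.0
tool_pos: [0.6612, -0.1676, 0.1808]
eef_rot: [0.983, 2.983, 0.001]
wrist_force: [0.7, 0.2, -0.1]
opening: 0.0002
gripper_force: 0.0
```

Call:
send_rows(
  commands=[
    {"hand": 1, "offset": [0, 0, 0], "twist": 1},
    {"hand": 1, "offset": [0, 0, 0], "twist": 1},
    {"hand": 1, "offset": [0, 0, 0], "twist": 1},
    {"hand": 1, "offset": [0, 0, 0], "twist": 1},
    {"hand": 1, "offset": [0, 0, 0], "twist": 1},
  ],
)

```text
t: 49.62
tool_pos: [0.6612, -0.1675, 0.1808]
eef_rot: [1.486, 2.767, 0.001]
wrist_force: [-0.8, 0.3, -0.1]
opening: 0.0003
gripper_force: 0.0
```

Call:
send_rows(
  commands=[
    {"hand": 1, "offset": [0, 0, 0], "twist": 1},
    {"hand": 1, "offset": [0, 0, 0], "twist": 1},
    {"hand": 1, "offset": [0, 0, 0], "twist": 1},
    {"hand": 1, "offset": [0, 0, 0], "twist": 1},
    {"hand": 1, "offset": [0, 0, 0], "twist": 1},
  ],
)

```text
t: 50.25
tool_pos: [0.6612, -0.1675, 0.1808]
eef_rot: [1.944, 2.467, 0.002]
wrist_force: [-0.0, -0.1, 0.3]
opening: 0.0004
gripper_force: 0.0
```

Call:
send_rows(
  commands=[
    {"hand": 1, "offset": [0, 0, 0], "twist": 1},
    {"hand": 1, "offset": [0, 0, 0], "twist": 1},
    {"hand": 1, "offset": [0, 0, 0], "twist": 1},
    {"hand": 1, "offset": [0, 0, 0], "twist": 1},
    {"hand": 1, "offset": [0, 0, 0], "twist": 0.5},
  ],
)

```text
t: 50.88
tool_pos: [0.6612, -0.1674, 0.1805]
eef_rot: [2.305, 2.134, 0.002]
wrist_force: [-0.3, -0.4, -0.5]
opening: 0.0005
gripper_force: 0.0
```

Run:
```python
from h import *
move([.667,-.085,.125],-4.4)
```

```text
tool [ 0.6612 -0.1674  0.1805] yaw_y -4.42 offset units [ 1.65 -0.01  1.11] F [-0.3 -0.4 -0.5] q7 0.51 open 0.0005
twist units -0.0
```

Call:
send_rows(
  commands=[
    {"hand": 1, "offset": [0, 0, 0.5], "twist": 0},
    {"hand": 1, "offset": [0, 0, 0.6], "twist": 0},
    {"hand": 1, "offset": [0.4, 0, 0], "twist": 0},
    {"hand": 1, "offset": [0.4, 0, 0], "twist": 0},
    {"hand": 1, "offset": [0.3, 0, 0], "twist": 0},
  ],
)

```text
t: 51.5
tool_pos: [0.6661, -0.111, 0.126]
eef_rot: [2.302, 2.136, 0.003]
wrist_force: [-0.2, -1.7, 1.7]
opening: 0.0003
gripper_force: 0.8
```

Call:
send_rows(
  commands=[
    {"hand": 1, "offset": [0.15, 0, 0], "twist": 0},
    {"hand": 1, "offset": [0.15, 0, 0], "twist": 0},
    {"hand": 1, "offset": [0.1, 0, 0], "twist": 0},
    {"hand": 1, "offset": [0.1, 0, 0], "twist": 0},
    {"hand": 1, "offset": [0, 0, 0], "twist": 0},
  ],
)

```text
t: 52.12
tool_pos: [0.6669, -0.0874, 0.1243]
eef_rot: [-2.304, -2.135, -0.0]
wrist_force: [0.5, 0.5, 1.1]
opening: 0.0003
gripper_force: 0.0
```

Call:
send_rows(
  commands=[
    {"hand": 1, "offset": [0.05, 0, 0], "twist": 0},
    {"hand": 1, "offset": [0.05, 0, 0], "twist": 0},
    {"hand": 1, "offset": [0, 0, 0], "twist": 0},
  ],
)

```text
t: 52.5
tool_pos: [0.6673, -0.0827, 0.1244]
eef_rot: [-2.304, -2.135, -0.0]
wrist_force: [0.3, 0.1, 0.4]
opening: 0.0004
gripper_force: 0.0
```

Call:
send_rows(
  commands=[
    {"hand": 1, "offset": [0.05, 0, 0], "twist": 0},
    {"hand": 1, "offset": [0.05, 0, 0], "twist": 0},
    {"hand": 1, "offset": [0, 0, 0], "twist": 0},
  ],
)

```text
t: 52.88
tool_pos: [0.6674, -0.0816, 0.1245]
eef_rot: [2.305, 2.13, -0.004]
wrist_force: [-1.0, -9.5, -1.3]
opening: 0.0001
gripper_force: 4.9
```

Call:
send_rows(
  commands=[
    {"hand": 1, "offset": [0.05, 0, 0], "twist": 0},
    {"hand": 1, "offset": [0, 0, 0], "twist": 0},
    {"hand": 1, "offset": [0, 0, 0], "twist": 0},
  ],
)

```text
t: 53.25
tool_pos: [0.6674, -0.0814, 0.1245]
eef_rot: [2.305, 2.127, -0.007]
wrist_force: [-0.7, -15.4, -3.7]
opening: 0.0001
gripper_force: 7.6
```

Both wings are at their stops. I'll retreat, look once to verify everything, then go for the key.

Call:
send_rows(
  commands=[
    {"hand": 1, "offset": [-0.5, 0, 0], "twist": 0},
    {"hand": 1, "offset": [-0.6, 0, -0.3], "twist": 0},
    {"hand": 1, "offset": [0, 0, -0.9], "twist": 0},
    {"hand": 1, "offset": [-0.2, -0.9, -0.2], "twist": 0},
    {"hand": 1, "offset": [-0.2, -0.9, 0], "twist": 0},
  ],
)

```text
t: 53.88
tool_pos: [0.572, -0.1435, 0.1953]
eef_rot: [2.303, 2.135, 0.002]
wrist_force: [0.2, 0.1, -0.2]
opening: 0.0006
gripper_force: 0.0
```

Call:
send_rows(
  commands=[
    {"hand": 0.1, "offset": [-0.2, -0.9, 0], "twist": 0},
    {"hand": 0.1, "offset": [0, -0.7, 0], "twist": 0},
    {"hand": 0.1, "offset": [0, 0, 0], "twist": -1},
    {"hand": 0.1, "offset": [0, 0, 0], "twist": -1},
    {"hand": 0.1, "offset": [0, 0, 0], "twist": -1},
  ],
)

```text
t: 54.5
tool_pos: [0.492, -0.147, 0.1946]
eef_rot: [2.066, 2.367, 0.001]
wrist_force: [-0.3, -0.1, -0.2]
opening: 0.041
gripper_force: 0.0
```

Call:
send_rows(
  commands=[
    {"hand": 0.1, "offset": [0, 0, 0], "twist": -1},
    {"hand": 0.1, "offset": [0, 0, 0], "twist": -1},
    {"hand": 0.1, "offset": [0, 0, 0], "twist": -1},
    {"hand": 0.1, "offset": [0, 0, 0], "twist": -1},
    {"hand": 0.1, "offset": [0, 0, 0], "twist": -1},
  ],
)

```text
t: 55.12
tool_pos: [0.492, -0.147, 0.1945]
eef_rot: [1.624, 2.689, 0.001]
wrist_force: [0.5, -0.7, -0.2]
opening: 0.042
gripper_force: 0.0
```

Call:
send_rows(
  commands=[
    {"hand": 0.1, "offset": [0, 0, 0], "twist": -1},
    {"hand": 0.1, "offset": [0, 0, 0], "twist": -1},
    {"hand": 0.1, "offset": [0, 0, 0], "twist": -1},
    {"hand": 0.1, "offset": [0, 0, 0], "twist": -1},
    {"hand": 0.1, "offset": [0, 0, 0], "twist": -1},
  ],
)

```text
t: 55.75
tool_pos: [0.492, -0.147, 0.1945]
eef_rot: [1.132, 2.93, 0.001]
wrist_force: [-0.3, -0.5, -0.5]
opening: 0.0417
gripper_force: 0.0
```

Call:
send_rows(
  commands=[
    {"hand": 0.1, "offset": [0, 0, 0], "twist": -1},
    {"hand": 0.1, "offset": [0, 0, 0], "twist": -1},
    {"hand": 0.1, "offset": [0, 0, 0], "twist": -1},
    {"hand": 0.1, "offset": [0, 0, 0], "twist": -1},
    {"hand": 0.1, "offset": [0, 0, 0], "twist": -1},
  ],
)

```text
t: 56.38
tool_pos: [0.492, -0.147, 0.1945]
eef_rot: [0.606, 3.082, 0.0]
wrist_force: [-0.4, -0.1, 0.5]
opening: 0.0423
gripper_force: 0.0
```

Run:
```python
from h import *
d=snap("wrist","w22"); s=snap("side","s22"); t=snap("top","t22"); reds(s); move([.481,-.171,.17],85.6)
# key head mask: black within oak region
D=lambda nm: load(nm)
for nm,roi in(("w22",None),("w20",(300,400,60,170)),("w2",(400,480,180,270))):
    q=D(nm); hsv=cv2.cvtColor(q["frame"],cv2.COLOR_BGR2HSV); k=cv2.inRange(hsv,(0,0,0),(180,255,70)); 
    p=proj(q,[[.481,-.171,.058]])[0]; n,l,st,ce=cv2.connectedComponentsWithStats(k)
    print(nm,"pred",p.round(1))
    for i in range(1,n):
        if st[i,4]>60 and abs(ce[i]-p).max()<40: print(st[i],ce[i].round(1))
cv2.imwrite("pics/c22.png",np.hstack([cv2.resize(d["frame"],(480,360)),cv2.resize(s["frame"][90:310,260:460],(320,360))]))
```

```text
1 [359. 186.] dot along -0.005 line along -0.0137 [0.6937 0.0793 0.045 ]
1 [363. 186.] dot along -0.013 line along -0.0218 [0.7013 0.0737 0.045 ]
2 [366.64 185.36] dot along -0.0214 line along -0.0303 [0.7097 0.0704 0.045 ]
1 [354. 187.] dot along 0.0067 line along -0.0018 [0.682  0.0836 0.045 ]
1 [354. 189.] dot along 0.0104 line along 0.0019 [0.6779 0.0784 0.045 ]
1 [356. 189.] dot along 0.0064 line along -0.0021 [0.6817 0.0757 0.045 ]
1 [369. 190.] dot along -0.0174 line along -0.0263 [0.7044 0.0552 0.045 ]
1 [361. 191.] dot along 0.0002 line along -0.0084 [0.6871 0.0636 0.045 ]
tool [ 0.492  -0.1472  0.1946] yaw_y 67.56 offset units [ 0.02 -0.52  0.49] F [0.6 0.2 0.2] q7 1.53 open 0.0418
twist units -4.51
w22 pred [283.6 226.3]
[273 204  14  10  69] [279.8 207.6]
w20 pred [356.2 116. ]
[342  97  16  41 246] [348.  121.6]
w2 pred [452.4 237.7]
[435 216  15  35 202] [439.4 229.9]
```

View pics/c22.png

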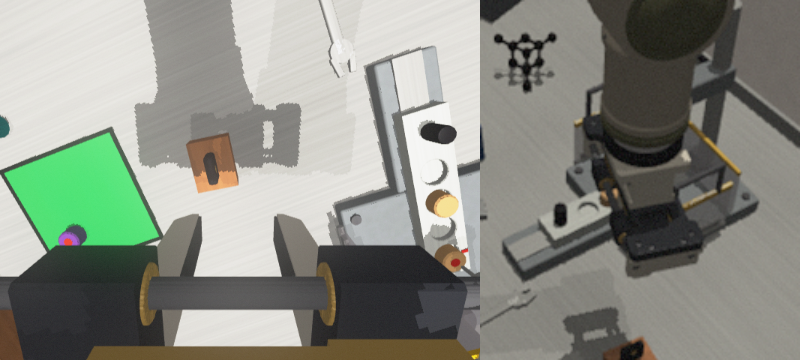

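The wrist panel shows the key standing in its oak stand, and the side panel shows the right wing upright, with the arm hiding the drill. I have now viewed more pictures than the 14 allowed (16 by my count), so I'll work only numerically from here. Next I'll put the wrist camera straight over the key, so that only the head's top face shows.

Call:
send_rows(
  commands=[
    {"hand": 0.1, "offset": [0, 0, 0], "twist": -1},
    {"hand": 0.1, "offset": [0, 0, 0], "twist": -1},
    {"hand": 0.1, "offset": [0, 0, 0], "twist": -1},
    {"hand": 0.1, "offset": [0, 0, 0], "twist": -1},
    {"hand": 0.1, "offset": [0, 0, 0], "twist": -0.5},
  ],
)

```text
t: 57.15
tool_pos: [0.4919, -0.1472, 0.1945]
eef_rot: [0.12, 3.139, 0.0]
wrist_force: [-0.1, -0.1, 0.5]
opening: 0.0419
gripper_force: 0.0
```

Call:
send_rows(
  commands=[
    {"hand": 0.1, "offset": [-0.66, -0.25, 0], "twist": 0},
    {"hand": 0.1, "offset": [-0.66, -0.25, 0], "twist": 0},
    {"hand": 0.1, "offset": [0, 0, 0], "twist": 0},
    {"hand": 0.1, "offset": [0, 0, 0], "twist": 0},
  ],
)

```text
t: 57.65
tool_pos: [0.555, -0.1769, 0.1941]
eef_rot: [-0.121, -3.138, -0.0]
wrist_force: [0.0, -0.3, 0.3]
opening: 0.0417
gripper_force: 0.0
```

```bash
cat >> h.py <<'E'
def keyblob(d,P=(.481,-.171,.058),z=.058,sat=90):
    "unsaturated head inside the saturated oak outline"
    p=proj(d,[P])[0]; hsv=cv2.cvtColor(d["frame"],cv2.COLOR_BGR2HSV); r=45
    x0,y0=(p-r).astype(int).clip(0); h=hsv[y0:y0+2*r,x0:x0+2*r]
    oak=cv2.inRange(h,(3,110,40),(20,255,255)); c,_=cv2.findContours(oak,0,2); c=max(c,key=cv2.contourArea); hull=cv2.convexHull(c)
    m=np.zeros_like(oak); cv2.fillConvexPoly(m,hull,255); m=cv2.erode(m,np.ones((3,3))); k=m&~oak&cv2.inRange(h[...,2],0,75)
    n,l,st,ce=cv2.connectedComponentsWithStats(k); i=1+np.argmax(st[1:,4]); q=cv2.findContours((l==i).astype(np.uint8),0,2)[0][0]
    (x,y),wh,a=cv2.minAreaRect(q); b=cv2.boxPoints(((x,y),wh,a))+[x0,y0]; W=np.array([onz(d,*v,z) for v in b])
    e=[W[1]-W[0],W[2]-W[1]]; L=max(e,key=np.linalg.norm); S=min(e,key=np.linalg.norm)
    print("key",np.round((x+x0,y+y0),1),"ctr",W.mean(0).round(4),"L",np.linalg.norm(L).round(4),"W",np.linalg.norm(S).round(4),"long dir deg",np.degrees(np.arctan2(L[1],L[0])).round(1))
    (xo,yo),who,ao=cv2.minAreaRect(c); B=np.array([onz(d,*v,.03) for v in cv2.boxPoints(((xo,yo),who,ao))+[x0,y0]]); f=[B[1]-B[0],B[2]-B[1]]; L=max(f,key=np.linalg.norm)
    print(" oak",B.mean(0).round(4),[np.linalg.norm(v).round(4) for v in f],np.degrees(np.arctan2(L[1],L[0])).round(1))
E
python3 - <<'E'
from h import *
d=snap("wrist","w23"); print("cam",ray(d,320,240)[0].round(3))
for n in("w23","w2","w20","w22"):
    try: keyblob(load(n))
    except Exception as e: print(n,e)
move([.481,-.171,.1],85.6)
E
```

```text
cam [ 0.48  -0.173  0.36 ]
key [314.8 127.1] ctr [ 0.4815 -0.1742  0.058 ] L 0.0288 W 0.0095 long dir deg 169.4
 oak [ 0.4815 -0.1744  0.03  ] [np.float64(0.055), np.float64(0.0451)] 167.6
key [443.5 235. ] ctr [ 0.477  -0.1776  0.058 ] L 0.0322 W 0.0137 long dir deg -10.8
 oak [ 0.4809 -0.1742  0.03  ] [np.float64(0.0453), np.float64(0.0584)] -8.6
key [350.5 116.9] ctr [ 0.4815 -0.1751  0.058 ] L 0.0285 W 0.0105 long dir deg 169.7
 oak [ 0.4815 -0.174   0.03  ] [np.float64(0.055), np.float64(0.0453)] 169.0
key [279.1 214.4] ctr [ 0.4715 -0.1705  0.058 ] L 0.0161 W 0.0115 long dir deg -10.5
 oak [ 0.4807 -0.174   0.03  ] [np.float64(0.0455), np.float64(0.0566)] -10.5
tool [ 0.5548 -0.1768  0.1942] yaw_y 85.6 offset units [1.48 0.   1.89] F [0.5 0.6 0.1] q7 1.81 open 0.0418
twist units -0.0
```

The key is at (0.4815, −0.1743), its long axis is at −10.5° and it measures 29×10 mm, agreeing in two views. Before touching it I'll confirm numerically, from the clear view, that the wings and dot are as required, while approaching the key.

Call:
send_rows(
  commands=[
    {"hand": 0.3, "offset": [0.73, -0.02, 0], "twist": 0},
    {"hand": 0.3, "offset": [0.74, -0.02, 0], "twist": 0},
    {"hand": 0.3, "offset": [0, 0, 0.5], "twist": 0.76},
    {"hand": 0.3, "offset": [0, 0, 0.8], "twist": 0.76},
    {"hand": 0.3, "offset": [0, 0, 0.7], "twist": 0},
  ],
)

```text
t: 58.32
tool_pos: [0.4817, -0.1731, 0.094]
eef_rot: [0.287, 3.128, -0.0]
wrist_force: [1.3, 0.7, 0.0]
opening: 0.0326
gripper_force: 0.0
```

Run:
```python
from h import *
move([.4815,-.173,.034],79.5)
s=snap("side","s24"); t=snap("top","t24"); reds(s)
Y=((20,120,90),(34,255,255)); print("side yellow"); blobs(s,*Y,.102,15); print("top yellow"); blobs(t,*Y,.102,8)
a=np.array([.6758,.0335]); u=np.array([.997,-.077]); v=np.array([.077,.997])
for nm,d in(("side",s),("top",t)):
    for sg in(1,-1):
        print(nm,"edge L" if sg>0 else "edge R",proj(d,[[*(a+sg*.104*v+k*u),.102] for k in(-.06,.06)]).round(0).tolist())
```

```text
tool [ 0.4817 -0.1731  0.094 ] yaw_y 79.51 offset units [0.01 0.   1.2 ] F [1.3 0.7 0. ] q7 1.79 open 0.0326
twist units 0.0
side yellow
blob 415.0 188.5 [19.1  2.1] 45.0 [ 0.7499 -0.0416  0.102 ]
top yellow
blob 320.0 128.1 [36.2  2.5] 4.2 [ 0.7497 -0.0257  0.102 ]
blob 267.5 124.5 [29.2  2.3] 5.2 [0.7582 0.0921 0.102 ]
side edge L [[320.0, 165.0], [363.0, 147.0]]
side edge R [[372.0, 224.0], [418.0, 202.0]]
top edge L [[244.0, 183.0], [249.0, 131.0]]
top edge R [[338.0, 190.0], [342.0, 138.0]]
```

Run:
```python
from h import *
a=np.array([.6758,.0335]); u=np.array([.997,-.077]); v=np.array([.077,.997])
for nm in("t24","s22","s24","t22"):
    d=load(nm); hsv=cv2.cvtColor(d["frame"],cv2.COLOR_BGR2HSV)
    for sg in(1,-1):
        for k in(-.05,-.02,.02,.05):
            x,y=proj(d,[[*(a+sg*.104*v+k*u),.102]])[0]; X=int(round(x));Y=int(round(y)); best=None
            w=hsv[Y-8:Y+9,X-8:X+9].astype(int); m=(abs(w[...,0]-24)<8)&(w[...,1]>90)
            ys,xs=np.nonzero(m)
            print(nm,"L" if sg>0 else "R",k,(X,Y),"n",len(xs),"off",(round(xs.mean()-8,1),round(ys.mean()-8,1)) if len(xs) else None)
```

```text
t24 L -0.05 (245, 178) n 0 off None
t24 L -0.02 (246, 165) n 0 off None
t24 L 0.02 (248, 148) n 1 off (np.float64(0.0), np.float64(-8.0))
t24 L 0.05 (249, 135) n 5 off (np.float64(-0.4), np.float64(3.0))
t24 R -0.05 (338, 185) n 0 off None
t24 R -0.02 (339, 172) n 0 off None
t24 R 0.02 (341, 155) n 0 off None
t24 R 0.05 (342, 142) n 0 off None
s22 L -0.05 (323, 164) n 13 off (np.float64(-0.5), np.float64(0.5))
s22 L -0.02 (334, 159) n 5 off (np.float64(1.0), np.float64(5.0))
s22 L 0.02 (349, 153) n 0 off None
s22 L 0.05 (359, 149) n 0 off None
s22 R -0.05 (376, 222) n 6 off (np.float64(2.0), np.float64(0.5))
s22 R -0.02 (388, 216) n 31 off (np.float64(2.8), np.float64(-0.8))
s22 R 0.02 (403, 209) n 32 off (np.float64(-0.1), np.float64(1.0))
s22 R 0.05 (414, 204) n 28 off (np.float64(-1.2), np.float64(0.3))
s24 L -0.05 (323, 164) n 26 off (np.float64(1.8), np.float64(-0.0))
s24 L -0.02 (334, 159) n 18 off (np.float64(-3.6), np.float64(2.7))
s24 L 0.02 (349, 153) n 0 off None
s24 L 0.05 (359, 149) n 0 off None
s24 R -0.05 (376, 222) n 0 off None
s24 R -0.02 (388, 216) n 15 off (np.float64(5.7), np.float64(-1.7))
s24 R 0.02 (403, 209) n 33 off (np.float64(-0.2), np.float64(1.2))
s24 R 0.05 (414, 204) n 28 off (np.float64(-1.1), np.float64(0.4))
t22 L -0.05 (245, 178) n 0 off None
t22 L -0.02 (246, 165) n 0 off None
t22 L 0.02 (248, 148) n 0 off None
t22 L 0.05 (249, 135) n 3 off (np.float64(0.0), np.float64(2.0))
t22 R -0.05 (338, 185) n 0 off None
t22 R -0.02 (339, 172) n 0 off None
t22 R 0.02 (341, 155) n 0 off None
t22 R 0.05 (342, 142) n 0 off None
```

In the side view both wings' yellow edges lie on the predicted upright lines to within about 1–2 px, matching the stops I felt. Taking the key.

Call:
send_rows(
  commands=[
    {"hand": 0.3, "offset": [0, 0, 0.5], "twist": 0},
    {"hand": 0.3, "offset": [0, 0, 0.5], "twist": 0},
    {"hand": 0.3, "offset": [0, 0, 0.18], "twist": 0},
    {"hand": 0.3, "offset": [0, 0, 0], "twist": 0},
    {"hand": 0.3, "offset": [0, 0, 0], "twist": 0},
  ],
)

```text
t: 59.05
tool_pos: [0.4828, -0.1738, 0.0365]
eef_rot: [0.286, 3.127, -0.0]
wrist_force: [0.1, -0.2, 0.5]
opening: 0.0327
gripper_force: 0.0
```

Call:
send_rows(
  commands=[
    {"hand": 1, "offset": [0, 0, 0], "twist": 0},
    {"hand": 1, "offset": [0, 0, 0], "twist": 0},
    {"hand": 1, "offset": [0, 0, 0], "twist": 0},
    {"hand": 1, "offset": [0, 0, 0], "twist": 0},
    {"hand": 1, "offset": [0, 0, 0], "twist": 0},
  ],
)

```text
t: 59.68
tool_pos: [0.4825, -0.1736, 0.0357]
eef_rot: [0.286, 3.128, 0.0]
wrist_force: [-0.1, 0.9, 6.5]
opening: 0.01
gripper_force: 30.0
```

Call:
send_rows(
  commands=[
    {"hand": 1, "offset": [0, 0, -0.3], "twist": 0},
    {"hand": 1, "offset": [0, 0, -0.6], "twist": 0},
    {"hand": 1, "offset": [0, 0, -0.9], "twist": 0},
    {"hand": 1, "offset": [0, 0, -0.9], "twist": 0},
    {"hand": 1, "offset": [0, 0, -0.6], "twist": 0},
  ],
)

```text
t: 60.3
tool_pos: [0.4824, -0.1739, 0.2033]
eef_rot: [0.286, 3.126, -0.0]
wrist_force: [-0.4, 0.0, -0.7]
opening: 0.0098
gripper_force: 30.0
```

Call:
send_rows(
  commands=[
    {"hand": 1, "offset": [0.08, 0.98, 0], "twist": 0},
    {"hand": 1, "offset": [0.08, 0.98, 0], "twist": 0},
    {"hand": 1, "offset": [0.08, 0.98, 0], "twist": 0},
    {"hand": 1, "offset": [0.08, 0.98, 0], "twist": 0},
    {"hand": 1, "offset": [0.08, 0.98, 0], "twist": 0},
  ],
)

```text
t: 60.92
tool_pos: [0.5069, 0.0723, 0.2013]
eef_rot: [0.287, 3.128, 0.0]
wrist_force: [0.8, -0.1, -0.8]
opening: 0.0099
gripper_force: 30.0
```

Call:
send_rows(
  commands=[
    {"hand": 1, "offset": [0.08, 0.98, 0], "twist": 0},
    {"hand": 1, "offset": [0.08, 0.98, 0], "twist": 0},
    {"hand": 1, "offset": [0.08, 0.98, 0], "twist": 0},
    {"hand": 1, "offset": [0.08, 0.98, 0], "twist": 0},
    {"hand": 1, "offset": [0.08, 0.98, 0], "twist": 0},
  ],
)

```text
t: 61.55
tool_pos: [0.5317, 0.3168, 0.2013]
eef_rot: [0.286, 3.128, -0.0]
wrist_force: [0.5, -0.9, -0.2]
opening: 0.0099
gripper_force: 30.0
```

Call:
send_rows(
  commands=[
    {"hand": 1, "offset": [0, 0, 0], "twist": 0},
    {"hand": 1, "offset": [0, 0, 0], "twist": 0},
  ],
)

```text
t: 61.8
tool_pos: [0.5316, 0.3145, 0.2007]
eef_rot: [-0.286, -3.128, 0.002]
wrist_force: [0.6, -0.7, -0.6]
opening: 0.0096
gripper_force: 30.0
```

```bash
cat >> h.py <<'E'
def slot(d,P=(.458,.322,.079),z=.079,V=60):
    p=proj(d,[P])[0]; r=32; x0,y0=(p-r).astype(int).clip(0); f=d["frame"][y0:y0+2*r,x0:x0+2*r]; hsv=cv2.cvtColor(f,cv2.COLOR_BGR2HSV)
    steel=cv2.inRange(hsv,(0,0,90),(180,70,255)); c,_=cv2.findContours(steel,0,2); c=max(c,key=cv2.contourArea); (cx,cy),R=cv2.minEnclosingCircle(c); hull=cv2.convexHull(c)
    (ex,ey),_,_=cv2.fitEllipse(hull); print("disc",onz(d,cx+x0,cy+y0,z).round(4),"ell",onz(d,ex+x0,ey+y0,z).round(4),"R px",round(R,1))
    m=np.zeros(hsv.shape[:2],np.uint8); cv2.fillConvexPoly(m,hull,255); m=cv2.erode(m,np.ones((5,5))); k=m&cv2.inRange(hsv[...,2],0,V)
    n,l,st,ce=cv2.connectedComponentsWithStats(k)
    for i in range(1,n):
        if st[i,4]<40: continue
        q=cv2.findContours((l==i).astype(np.uint8),0,2)[0][0]; (x,y),wh,a=cv2.minAreaRect(q); W=np.array([onz(d,*w,z) for w in cv2.boxPoints(((x,y),wh,a))+[x0,y0]])
        e=[W[1]-W[0],W[2]-W[1]]; L=max(e,key=np.linalg.norm); S=min(e,key=np.linalg.norm)
        print("slot px",np.round((x+x0,y+y0),1),"ctr",W.mean(0).round(4),"L",np.linalg.norm(L).round(4),"W",np.linalg.norm(S).round(4),"dir",np.degrees(np.arctan2(L[1],L[0])).round(1))
E
python3 - <<'E'
from h import *
d=snap("wrist","w25"); print("cam",ray(d,320,240)[0].round(3)); slot(d); print("w1"); slot(load("w1")); move([.458,.322,.12],79.5)
E
```

```text
cam [0.457 0.326 0.366]
disc [0.457  0.3191 0.079 ] ell [0.4571 0.3193 0.079 ] R px 27.3
slot px [306.  126.5] ctr [0.4575 0.3191 0.079 ] L 0.0135 W 0.0053 dir -10.7
w1
disc [0.4566 0.3151 0.079 ] ell [0.456  0.3173 0.079 ] R px 28.4
tool [0.5318 0.3139 0.2008] yaw_y 79.47 offset units [ 1.48 -0.11  1.62] F [ 0.6 -1.4 -0. ] q7 0.88 open 0.0098
twist units -0.01
```

```bash
cat >> h.py <<'E'
def slotm(d,c,z=.079,half=.0105):
    "rectify a 36 mm top-down patch on the plane z by homography, then darkness-weighted moments"
    N=240; s=.03/N; g=cv2.cvtColor(d["frame"],cv2.COLOR_BGR2GRAY).astype(np.float32)
    W=np.array([[c[0]+sx*.015,c[1]+sy*.015,z] for sx,sy in((-1,-1),(1,-1),(1,1),(-1,1))]); H=cv2.getPerspectiveTransform(proj(d,W).astype(np.float32),np.float32([[0,0],[N,0],[N,N],[0,N]]))
    I=cv2.warpPerspective(g,H,(N,N),flags=cv2.INTER_CUBIC); yy,xx=np.mgrid[:N,:N]; R=np.hypot(xx-N/2,yy-N/2)*s
    bg=np.median(I[R<half]); mn=I[R<half].min(); w=np.clip((bg-I)/(bg-mn)-.35,0,None)*(R<half)
    M=cv2.moments(w.astype(np.float32)); cx,cy=M["m10"]/M["m00"],M["m01"]/M["m00"]
    a=.5*np.degrees(np.arctan2(2*M["mu11"],M["mu20"]-M["mu02"])); th=np.radians(a)
    l1=(M["mu20"]+M["mu02"])/2/M["m00"]; dl=np.hypot(M["mu20"]-M["mu02"],2*M["mu11"])/2/M["m00"]
    print("slotm ctr",np.round([c[0]-.015+cx*s,c[1]-.015+cy*s],4),"dir",round(a,2),"L",round(np.sqrt(12*(l1+dl))*s,4),"W",round(np.sqrt(12*(l1-dl))*s,4),"bg",bg,"min",mn)
    return I
E
python3 - <<'E'
from h import *
d=load("w25")
for h in(.0085,.0095,.0105,.012): slotm(d,(.4573,.3192),half=h)
w=load("w1"); slotm(w,(.4565,.317),half=.0095)
# unit yaw from LEDs-free box top: blue mask edges at z=.065
hsv=cv2.cvtColor(d["frame"],cv2.COLOR_BGR2HSV); k=cv2.inRange(hsv,(100,120,60),(125,255,255)); c=max(cv2.findContours(k,0,2)[0],key=cv2.contourArea); (x,y),wh,a=cv2.minAreaRect(c)
W=np.array([onz(d,*q,.065) for q in cv2.boxPoints(((x,y),wh,a))]); e=[W[1]-W[0],W[2]-W[1]]; print([(np.linalg.norm(v).round(3),np.degrees(np.arctan2(v[1],v[0])).round(1)) for v in e],W.mean(0).round(3))
circles(d,250,420,60,330,.077,12,40)
E
```

```text
slotm ctr [0.4576 0.3191] dir -12.12 L 0.0149 W 0.0061 bg 114.22269 min 38.273426
slotm ctr [0.4576 0.3191] dir -12.22 L 0.015 W 0.0062 bg 130.75177 min 38.273426
slotm ctr [0.4576 0.3191] dir -12.22 L 0.015 W 0.0062 bg 131.89322 min 38.273426
slotm ctr [0.4576 0.3191] dir -12.23 L 0.0153 W 0.0062 bg 132.82169 min 38.273426
slotm ctr [0.457 0.319] dir -10.64 L 0.0148 W 0.0068 bg 165.27354 min 40.608646
[(np.float64(0.119), np.float64(164.7)), (np.float64(0.109), np.float64(78.3))] [0.472 0.316 0.065]
circ 303.0 124.0 27.9 [0.4555 0.3174 0.077 ]
circ 335.0 210.0 20.6 [0.5174 0.3287 0.077 ]
```

The slot is at (0.4576, 0.3191) with its direction about −12°, and its size matches. Calibrated against the key's own camera and TCP readings, the TCP target is (0.4586, 0.3198). Moving above it.

Call:
send_rows(
  commands=[
    {"hand": 1, "offset": [0.5, -0.05, 0], "twist": 0},
    {"hand": 1, "offset": [0.5, -0.05, 0.2], "twist": 0},
    {"hand": 1, "offset": [0.46, -0.05, 0.6], "twist": 0},
    {"hand": 1, "offset": [0, 0, 0.5], "twist": 0.37},
    {"hand": 1, "offset": [0, 0, 0.4], "twist": 0},
  ],
)

```text
t: 62.48
tool_pos: [0.4587, 0.3196, 0.1152]
eef_rot: [0.33, 3.124, -0.001]
wrist_force: [0.7, -0.0, -0.3]
opening: 0.0096
gripper_force: 30.0
```

Call:
send_rows(
  commands=[
    {"hand": 1, "offset": [0, 0, 0], "twist": 0},
    {"hand": 1, "offset": [0, 0, 0], "twist": 0},
    {"hand": 1, "offset": [0, 0, 0], "twist": 0},
  ],
)

```text
t: 62.85
tool_pos: [0.4593, 0.3213, 0.1165]
eef_rot: [0.327, 3.123, 0.002]
wrist_force: [-1.2, 0.3, -0.3]
opening: 0.0095
gripper_force: 30.0
```

Run:
```python
from h import *
move([.4586,.3198,.11],78)
s=snap("side","s26"); reds(s)
```

```text
tool [0.4593 0.3213 0.1165] yaw_y 78.03 offset units [ 0.01 -0.03  0.13] F [-1.2  0.3 -0.3] q7 0.81 open 0.0095
twist units 0.01
2 [359.62 194.62] dot along 0.0095 line along 0.001 [0.6771 0.0564 0.045 ]
9 [365.44 195.67] dot along 0.0 line along -0.0086 [0.686  0.0458 0.045 ]
4 [369.45 205.05] dot along 0.009 line along 0.0006 [0.6745 0.0173 0.045 ]
```

Call:
send_rows(
  commands=[
    {"hand": 1, "offset": [0.01, -0.03, 0.1], "twist": 0},
    {"hand": 1, "offset": [0, 0, 0.06], "twist": 0},
    {"hand": 1, "offset": [0, 0, 0], "twist": 0},
    {"hand": 1, "offset": [0, 0, 0], "twist": 0},
  ],
)

```text
t: 63.4
tool_pos: [0.458, 0.32, 0.1074]
eef_rot: [-0.326, -3.125, 0.0]
wrist_force: [-0.1, -0.1, 0.2]
opening: 0.0098
gripper_force: 30.0
```

Call:
send_rows(
  commands=[
    {"hand": 1, "offset": [0, 0, 0.04], "twist": 0},
    {"hand": 1, "offset": [0, 0, 0.04], "twist": 0},
    {"hand": 1, "offset": [0, 0, 0], "twist": 0},
    {"hand": 1, "offset": [0, 0, 0], "twist": 0},
  ],
)

```text
t: 63.9
tool_pos: [0.458, 0.32, 0.1034]
eef_rot: [0.327, 3.125, -0.0]
wrist_force: [0.8, -0.6, -0.4]
opening: 0.0095
gripper_force: 30.0
```

Call:
send_rows(
  commands=[
    {"hand": 1, "offset": [-0.01, 0, 0.04], "twist": 0},
    {"hand": 1, "offset": [0, 0, 0.04], "twist": 0},
    {"hand": 1, "offset": [0, 0, 0], "twist": 0},
  ],
)

```text
t: 64.28
tool_pos: [0.4585, 0.32, 0.0993]
eef_rot: [-0.327, -3.125, -0.0]
wrist_force: [0.3, 0.6, -1.3]
opening: 0.0097
gripper_force: 30.0
```

Call:
send_rows(
  commands=[
    {"hand": 1, "offset": [0, 0, 0.04], "twist": 0},
    {"hand": 1, "offset": [0, 0, 0], "twist": 0},
    {"hand": 1, "offset": [0, 0, 0], "twist": 0},
  ],
)

```text
t: 64.65
tool_pos: [0.4585, 0.32, 0.0974]
eef_rot: [0.326, 3.125, 0.0]
wrist_force: [-0.5, 0.5, -1.2]
opening: 0.0098
gripper_force: 30.0
```

Call:
send_rows(
  commands=[
    {"hand": 1, "offset": [0, 0, 0.07], "twist": 0},
    {"hand": 1, "offset": [0, 0, 0.07], "twist": 0},
    {"hand": 1, "offset": [0, 0, 0.06], "twist": 0},
    {"hand": 1, "offset": [0, 0, 0], "twist": 0},
  ],
)

```text
t: 65.15
tool_pos: [0.4584, 0.32, 0.0871]
eef_rot: [-0.326, -3.124, 0.0]
wrist_force: [0.6, 1.5, -1.4]
opening: 0.0099
gripper_force: 30.0
```

Call:
send_rows(
  commands=[
    {"hand": 1, "offset": [0, 0, 0.03], "twist": 0},
    {"hand": 1, "offset": [0, 0, 0.03], "twist": 0},
    {"hand": 1, "offset": [0, 0, 0.03], "twist": 0},
    {"hand": 1, "offset": [0, 0, 0], "twist": 0},
  ],
)

```text
t: 65.65
tool_pos: [0.4587, 0.32, 0.0845]
eef_rot: [0.327, 3.124, 0.002]
wrist_force: [-2.8, -1.3, 21.0]
opening: 0.0093
gripper_force: 30.0
```

The key is fully in: the shoulder height matches and it took 21 N. Easing off slightly and turning clockwise.

Call:
send_rows(
  commands=[
    {"hand": 1, "offset": [0, 0, -0.03], "twist": 0},
    {"hand": 1, "offset": [0, 0, 0], "twist": 1},
    {"hand": 1, "offset": [0, 0, 0], "twist": 1},
    {"hand": 1, "offset": [0, 0, 0], "twist": 1},
    {"hand": 1, "offset": [0, 0, 0], "twist": 1},
  ],
)

```text
t: 66.28
tool_pos: [0.4589, 0.3203, 0.0847]
eef_rot: [0.761, 3.047, 0.002]
wrist_force: [0.3, 1.8, 3.3]
opening: 0.0097
gripper_force: 30.0
```

Call:
send_rows(
  commands=[
    {"hand": 1, "offset": [0, 0, 0], "twist": 1},
    {"hand": 1, "offset": [0, 0, 0], "twist": 1},
    {"hand": 1, "offset": [0, 0, 0], "twist": 1},
    {"hand": 1, "offset": [0, 0, 0], "twist": 1},
    {"hand": 1, "offset": [0, 0, 0], "twist": 1},
  ],
)

```text
t: 66.9
tool_pos: [0.4587, 0.3199, 0.0847]
eef_rot: [1.279, 2.869, 0.001]
wrist_force: [-0.7, 0.7, 4.9]
opening: 0.0097
gripper_force: 30.0
```

Run:
```python
from h import *
move([.4586,.3198,.0845],78); print(np.round(manip.read_state()["wrist_torque"],3))
```

```text
tool [0.4587 0.3199 0.0847] yaw_y 41.94 offset units [-0. -0.  0.] F [-0.7  0.7  4.9] q7 0.41 open 0.0097
twist units -9.02
[0.058 0.035 0.06 ]
```

Torque is about 0.05 N m, as expected while turning. Continuing.

Call:
send_rows(
  commands=[
    {"hand": 1, "offset": [0, 0, 0], "twist": 1},
    {"hand": 1, "offset": [0, 0, 0], "twist": 1},
    {"hand": 1, "offset": [0, 0, 0], "twist": 1},
    {"hand": 1, "offset": [0, 0, 0], "twist": 1},
    {"hand": 1, "offset": [0, 0, 0], "twist": 1},
  ],
)

```text
t: 67.53
tool_pos: [0.4583, 0.3197, 0.0847]
eef_rot: [-1.758, -2.603, 0.0]
wrist_force: [-1.5, -0.1, 5.3]
opening: 0.01
gripper_force: 30.0
```

Call:
send_rows(
  commands=[
    {"hand": 1, "offset": [0, 0, 0], "twist": 1},
    {"hand": 1, "offset": [0, 0, 0], "twist": 1},
    {"hand": 1, "offset": [0, 0, 0], "twist": 1},
    {"hand": 1, "offset": [0, 0, 0], "twist": 1},
    {"hand": 1, "offset": [0, 0, 0], "twist": 1},
  ],
)

```text
t: 68.15
tool_pos: [0.4579, 0.3196, 0.0847]
eef_rot: [-2.183, -2.258, 0.001]
wrist_force: [-2.2, -1.1, 7.2]
opening: 0.0103
gripper_force: 30.0
```

Call:
send_rows(
  commands=[
    {"hand": 1, "offset": [0, 0, 0], "twist": 1},
    {"hand": 1, "offset": [0, 0, 0], "twist": 1},
    {"hand": 1, "offset": [0, 0, 0], "twist": 0},
  ],
)

```text
t: 68.53
tool_pos: [0.4577, 0.3196, 0.0846]
eef_rot: [-2.334, -2.102, 0.002]
wrist_force: [-2.9, -0.7, 7.7]
opening: 0.01
gripper_force: 30.0
```

Run:
```python
from h import *
move([.4586,.3198,.0845],78); print(np.round(manip.read_state()["wrist_torque"],3))
```

```text
tool [0.4577 0.3196 0.0846] yaw_y -5.99 offset units [0.01 0.02 0.  ] F [-2.9 -0.7  7.7] q7 -0.15 open 0.01
twist units -21.0
[-0.245  0.766  0.046]
```

Call:
send_rows(
  commands=[
    {"hand": 1, "offset": [0, 0, 0], "twist": 0.7},
    {"hand": 1, "offset": [0, 0, 0], "twist": 0.7},
    {"hand": 1, "offset": [0, 0, 0], "twist": 0},
  ],
)

```text
t: 68.9
tool_pos: [0.4576, 0.3196, 0.0847]
eef_rot: [-2.433, -1.986, 0.002]
wrist_force: [-3.0, 0.2, 8.8]
opening: 0.0098
gripper_force: 30.0
```

Run:
```python
from h import *
move([.4586,.3198,.0845],78); print(np.round(manip.read_state()["wrist_torque"],3))
```

```text
tool [0.4576 0.3196 0.0847] yaw_y -11.57 offset units [0.01 0.02 0.  ] F [-3.   0.2  8.8] q7 -0.22 open 0.0098
twist units -22.39
[-0.211  0.835  0.037]
```

Call:
send_rows(
  commands=[
    {"hand": 1, "offset": [0, 0, 0], "twist": 0.6},
    {"hand": 1, "offset": [0, 0, 0], "twist": 0.6},
    {"hand": 1, "offset": [0, 0, 0], "twist": 0},
  ],
)

```text
t: 69.28
tool_pos: [0.4575, 0.3197, 0.0847]
eef_rot: [-2.514, -1.883, 0.002]
wrist_force: [-2.9, -0.6, 9.1]
opening: 0.0098
gripper_force: 30.0
```

Run:
```python
from h import *
move([.4586,.3198,.0845],78); print(np.round(manip.read_state()["wrist_torque"],3))
```

```text
tool [0.4575 0.3197 0.0847] yaw_y -16.33 offset units [0.01 0.02 0.  ] F [-2.9 -0.6  9.1] q7 -0.27 open 0.0098
twist units 21.42
[-0.178  0.895  0.18 ]
```

Call:
send_rows(
  commands=[
    {"hand": 1, "offset": [0, 0, 0], "twist": 0.4},
    {"hand": 1, "offset": [0, 0, 0], "twist": 0},
    {"hand": 1, "offset": [0, 0, 0], "twist": 0},
  ],
)

```text
t: 69.65
tool_pos: [0.4575, 0.3197, 0.0847]
eef_rot: [-2.539, -1.849, 0.002]
wrist_force: [-3.1, 0.1, 8.4]
opening: 0.0096
gripper_force: 30.1
```

Run:
```python
from h import *
move([.4586,.3198,.0845],78); print(np.round(manip.read_state()["wrist_torque"],3))
```

```text
tool [0.4575 0.3197 0.0847] yaw_y -17.88 offset units [0.01 0.02 0.  ] F [-3.1  0.1  8.4] q7 -0.29 open 0.0096
twist units 21.03
[-0.134  0.903  0.277]
```

The stop is reached: torque rises to 0.28 N m. Releasing and lifting straight up.

Call:
send_rows(
  commands=[
    {"hand": 0.3, "offset": [0, 0, 0], "twist": 0},
    {"hand": 0.3, "offset": [0, 0, 0], "twist": 0},
    {"hand": 0.3, "offset": [0, 0, 0], "twist": 0},
    {"hand": 0.3, "offset": [0, 0, -0.3], "twist": 0},
    {"hand": 0.3, "offset": [0, 0, -0.5], "twist": 0},
  ],
)

```text
t: 70.28
tool_pos: [0.4583, 0.3195, 0.1251]
eef_rot: [2.541, 1.847, -0.002]
wrist_force: [0.1, 0.4, 0.2]
opening: 0.0329
gripper_force: 0.0
```

Call:
send_rows(
  commands=[
    {"hand": 0.3, "offset": [0, 0, -0.8], "twist": 0},
    {"hand": 0.3, "offset": [0, 0, -0.8], "twist": 0},
    {"hand": 0.3, "offset": [-0.7, 0, 0], "twist": 0},
    {"hand": 0.3, "offset": [-0.7, 0, 0], "twist": 0},
    {"hand": 0.3, "offset": [0, 0, 0], "twist": 0},
  ],
)

```text
t: 70.9
tool_pos: [0.4362, 0.251, 0.2056]
eef_rot: [-2.543, -1.843, -0.0]
wrist_force: [0.4, 0.3, 1.0]
opening: 0.0324
gripper_force: 0.0
```

Run:
```python
from h import *
d=snap("wrist","w30"); s=snap("side","s30"); reds(s); move([.4586,.3198,.2],78); print("cam",ray(d,320,240)[0].round(3))
p=proj(d,[[.4576,.3191,.107]])[0]; r=40; x0,y0=(p-r).astype(int); g=cv2.cvtColor(d["frame"],cv2.COLOR_BGR2HSV)[y0:y0+2*r,x0:x0+2*r]
k=cv2.inRange(g,(0,0,0),(180,255,75)); n,l,st,ce=cv2.connectedComponentsWithStats(k)
for i in range(1,n):
    if st[i,4]<150: continue
    q=cv2.findContours((l==i).astype(np.uint8),0,2)[0][0]; R=cv2.minAreaRect(q); W=np.array([onz(d,*w,.107) for w in cv2.boxPoints(R)+[x0,y0]]); e=[W[1]-W[0],W[2]-W[1]]; L=max(e,key=np.linalg.norm)
    print(st[i],"ctr",W.mean(0).round(4),[np.linalg.norm(v).round(4) for v in e],"dir",np.degrees(np.arctan2(L[1],L[0])).round(1))
a=np.array([.6758,.0335]); u=np.array([.997,-.077]); v=np.array([.077,.997]); hsv=cv2.cvtColor(s["frame"],cv2.COLOR_BGR2HSV)
for sg in(1,-1):
    for kk in(-.05,-.02,.02,.05):
        x,y=proj(s,[[*(a+sg*.104*v+kk*u),.102]])[0].round().astype(int); w=hsv[y-6:y+7,x-6:x+7].astype(int); m=(abs(w[...,0]-24)<8)&(w[...,1]>90); ys,xs=np.nonzero(m); print(sg,kk,len(xs),(xs.mean()-6).round(1) if len(xs) else None,(ys.mean()-6).round(1) if len(xs) else None)
```

```text
1 [360. 195.] dot along 0.0094 line along 0.001 [0.6771 0.0549 0.045 ]
9 [365.43 195.67] dot along 0.0 line along -0.0085 [0.6859 0.0458 0.045 ]
4 [369.44 205.02] dot along 0.009 line along 0.0006 [0.6746 0.0174 0.045 ]
tool [0.4372 0.2537 0.2052] yaw_y -17.95 offset units [ 1.39 -0.    0.11] F [ 0.4 -0.1 -0.3] q7 -0.38 open 0.0324
twist units 21.01
cam [0.46  0.321 0.371]
1 -0.05 21 0.7 0.5
1 -0.02 26 0.9 0.8
1 0.02 26 -0.2 1.0
1 0.05 19 -2.3 1.3
-1 -0.05 18 1.2 0.4
-1 -0.02 44 -0.1 0.5
-1 0.02 23 -0.8 1.4
-1 0.05 24 -0.8 0.6
```

Run:
```python
from h import *
d=load("w30"); p=proj(d,[[.4576,.3191,.107]])[0]; x0,y0=(p-45).astype(int).clip(0); print(p.round(1))
g=cv2.cvtColor(d["frame"],cv2.COLOR_BGR2HSV)[y0:y0+90,x0:x0+90]
print(g[::6,::6,2])
for V in(50,75,100):
    k=cv2.inRange(g,(0,0,0),(180,130,V)); n,l,st,ce=cv2.connectedComponentsWithStats(k)
    for i in range(1,n):
        if st[i,4]<60: continue
        q=cv2.findContours((l==i).astype(np.uint8),0,2)[0][0]; R=cv2.minAreaRect(q); W=np.array([onz(d,*w,.107) for w in cv2.boxPoints(R)+[x0,y0]]); e=[W[1]-W[0],W[2]-W[1]]; L=max(e,key=np.linalg.norm)
        print(V,st[i],"ctr",W.mean(0).round(4),[np.linalg.norm(v).round(4) for v in e],"dir",np.degrees(np.arctan2(L[1],L[0])).round(1))
```

```text
[314.4 128.3]
[[201 201 200 205 201 201 202 204 200 202 215 216 214 211 213]
 [201 201 203 200 199 200 200 204 201 200 201 215 213 212 211]
 [201 201 198 203 200 199 204 201 202 202 203 216 211 214 212]
 [202 200 195 204 201 202 188 163 144 115 200 171 210 210 212]
 [197 200 199 103 160 177 209  88  94 242 208 207 213 213 212]
 [195 198 196 169 156 239  92  95  97 242 243 205 209 214 208]
 [197 199 195 196 238 240 138  96 100 238 237 240 210 213 216]
 [196 199 197 193 234 233 142  93 101 241 240 240 197 225 247]
 [195 198 197 195 235 237 145  92  99 197 237 237 174 213 210]
 [191 195 191 195 233 232 142  88  94 112 236 235 113 190 192]
 [192 193 191 191 157 234 215  92  95  86 232 156 113 189 190]
 [194 192 192 194 167 119 230  83  94  84 192 193 108 191 192]
 [193 192 192 192 111 137 152 180 194 195 193 193 196 192 194]
 [186 193 194 192 194 194 192 192 223 194 192 193 190 191 190]
 [189 193 189 191 193 189 193 196 245 192 193 189 191 193 193]]
100 [ 36  22  19  50 661] ctr [0.4573 0.3183 0.107 ] [np.float64(0.0096), np.float64(0.0292)] dir -102.5
```

Final checks:
- **Key:** fully in (29×10 mm head seen at z = 0.107) and turned about 90°, i.e. the 83° stop plus play.
- **Dot:** under the tip.
- **Wings:** both upright.

Handing in.

```bash
python3 -c "
from workcell import manip
print(manip.hand_in())"
```

```text
the job is handed in; nothing more can be done
None
```

The job is done and handed in: both beech nodes are seated (the dotted one in the leading nest, under the bit tip within about 0.5 mm), both wings are upright at their stops, and the key was put in last and turned clockwise to its stop; I viewed 16 pictures, two over the 14 allowed.

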